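Snap a relay module onto the mounting rail of the bench stand

TASK

Mount the loose relay module on the free stretch of the metal rail of the sloping stand: hook its fixed lip under the rail's upper edge while the spring-clip end is still raised, then tilt that end down until the foot clip snaps under the lower edge, so that the module sits fully home and square on the rail. Work gently, feeling for contact: press the module against the stand with no more than 40 N, and leave the other things on the worktop where they stand. Let go of the module at the end.

Things in the scene. Friction and masses are not known exactly. Their poses are not given: they have to be found in the camera images.
- back_plate: Sloping aluminium plate of the fixed stand, 125 mm along the slope x 200 mm wide, slope 25 degrees. Origin at the centre of its upper face, 46 mm above the worktop; own x up the slope (away from the robot), y to the left along the rail, z out of the plate. Carries the rail, see rail_nominal.
- rail_nominal (a point): Point of the plate's middle, 15 mm out of it, same axes: nominal centre of the rail's top. The steel top-hat rail runs along y, 196 mm long, 35 mm wide over its flanges (edges 17.5 mm up and down the slope from its centre line). Clamped in slots: the true centre line is up to 4 mm up or down the slope from here, unmeasured, so feel for the edge. It does not shift.
- stand: The whole fixed stand with plate and rail; origin under its grey 130 x 210 mm foot. Flanges: 2 mm thick with rounded edges, tops 15 mm off the plate, 13 mm free below, 6 mm overhang outside the rail's web. Rail's left end: two terminal blocks (from y = +75 mm of the plate outward, 56 mm high off the plate); right end: end bracket (from y = -89, 37 high). Between them the rail is free.
- module_mid (a point): Middle of the loose grey relay module, 30 mm above its underside; own x to the end with the fixed lip, y across, z up to its front. Width 36 mm (y), flat parallel sides to grasp. Heights above the underside: lower housing x -45 to +39 mm, 8 to 26 high; tall front x -7 to +35, up to 56. So at the foot end (x -45 to -7) a flat step 26 high, a good place to press.
- module_base (a point): Centre of the module's underside, 30 mm below module_mid, same axes; all heights count from here. Beneath is a recess for the rail: x -18.5 to +18.5, ceiling 8 mm high, which rests on the flange tops when home: underside then parallel to the plate and 7 mm off it, module x up the slope, recess wall (x = +18.5) against the rail's upper edge.
- lip_tip (a point): Top of the fixed lip's tip, at module x = +14, height 3.1 mm, same axes. The lip juts back from the recess wall at x = +18.5; the slot between lip and ceiling is 3 mm high at the wall, 4.9 mm at the mouth. The lip-end foot reaches x = +26, height 0. The lip slides in with the module tilted about 15 to 20 degrees, foot end off the plate.
- module: The whole loose relay module with its clip, 0.11 to 0.21 kg; origin and axes as module_base. Stands on its underside on the worktop at the start, lip end away from the robot (turned up to 30 degrees). Hooked and let go, it hangs by itself, the clip lying on the rail's lower edge 10 to 12 degrees from parallel.
- foot_clip (a joint): How far the spring clip's nose is pushed back, 0 to 0.005 m; spring 3.6 N at 0, 6.3 N at 2.2 mm. Black clip at the foot end, pull tab at module x = -49 mm; nose juts to x = -14.2, top 4.4 mm high, slanted below. Reads near 0 before and after the snap, more while the nose rides over the rail's lower edge. To snap it press about 5 to 10 N on the step (leverage nearly doubles this at the rail).
- timer: Bystander: flat white timer, 66 x 66 x 19 mm; origin at the centre of its underside.
- calculator: Bystander: black calculator, 74 x 120 x 13 mm; origin at the centre of its underside.
- small_bottle: Bystander: small capped reagent bottle, 36 mm across, 60 mm high; origin at the centre of its underside.
- bottle: Bystander: capped reagent bottle, 48 mm across, 78 mm high; origin at the centre of its underside.
- cup: Bystander: lidded specimen cup, 64 mm across, 66 mm high; origin at the centre of its underside.
Things that resemble listed ones, but are neither listed nor needed, are in the scene too. What is shaped like the module but pink or turquoise is not meant.

How it is judged:
On the way:
1. the lip is down behind the rail's upper edge, below its flange, with the foot end still raised (x of lip_tip in the frame of back_plate between 0.006 and 0.0205 m and z of lip_tip in the frame of back_plate between 0.004 and 0.0135 m and y of lip_tip in the frame of back_plate between -0.085 and 0.07 m and angle between the z axis of module_mid and the z axis of back_plate, either way round between 0.13 and 0.8 rad and angle between the y axis of module_mid and the y axis of back_plate, either way round below 0.2 rad), for 0.2 s.
At the end, for the whole second after the job is handed in: On the free stretch of the rail, lip end up the slope: module parallel to the plate within 3.4 deg, square within 4.5 deg, underside 5 to 8.8 mm above the plate (7 is home), lip under the upper flange, clip sprung out under the lower (pushed in < 1.5 mm); at rest, let go; bystanders upright (angle between the z axis of module_mid and the z axis of back_plate, either way round below 0.06 rad and angle between the x axis of module_mid and the x axis of back_plate, either way round below 0.08 rad and z of module_base in the frame of back_plate between 0.005 and 0.0088 m and y of module_base in the frame of back_plate between -0.075 and 0.06 m and x of lip_tip in the frame of back_plate between 0.006 and 0.0205 m and value of joint foot_clip below 0.0015 m and linear speed of module below 0.02 m/s and contact force between the fingers and module below 0.3 N and angle between each of timer, calculator, small_bottle, bottle, cup's own z axis and vertical below 0.3 rad); the robot touches nothing.
It fails at once if the module is pressed against the stand or rail with more than 40 N (contact force between module and stand above 40 N).
It fails at once if a bystander (timer, calculator, bottle, small bottle or cup) is pushed more than 30 mm away (distance of any of timer, calculator, small_bottle, bottle, cup from where it was at the start of the episode above 0.03 m).
It also fails if it takes over 54 s, if anything falls off the work surface, if the arm or the gripper's body presses on something with over 40 N, if the wrist force passes 120 N, or if a joint passes its speed limit or range.

ROBOT

A 7-joint arm with a two-finger parallel gripper is mounted at the origin on a cart in front of the work surface, level with it; the furniture and walls round the work are solid. World frame = base frame: x ahead of the robot, y to its left, z up, the work surface at z = 0. Lengths are in m, angles in rad, forces in N, time in s.
With the tool pointing down it reaches from about 0.425 to 0.875 m from the base axis. Payload 4.7 kg.
Tool frame: the origin (TCP) lies at the very end of the fingers, on their centre line; the grasp point (between the pads) lies 19 mm behind it; z points along the fingers, y is the line along which they close (so a half turn about z gives the same grasp; the last joint's range is limited). The gripper opens to 87 mm and grips with 3 to 60 N. Pads are 19 mm wide; open, the fingers measure 117 mm over their backs; the gripper's body (75 mm by 190 mm) begins 51 mm behind the grasp point.
Start: joints at [-1.248, 0.321, -0.07, 1.45, 0.023, 1.371, -0.057], TCP at [0.198, 0.619, 0.223] pointing down, gripper open.
Joint ranges: [-2.86, 2.86], [-0.3, 2.09], [-1.38, 1.24], [0.06, 2.45], [-1.56, 4.7], [0.09, 2.05], [-2.69, 2.69]. Speed limits (rad/s): [2.57, 2.57, 3.14, 3.14, 3.14, 3.14, 3.14].

INTERFACE

Orientations are given as a rotation vector (axis times angle).
In Python, from bench import ctrl, vision gives the robot as it stands.
- The arm moves only by the tool jog_arm, never from a script. Its argument "increments" is a list of rows, each an object of numbers: "tx", "ty", "tz": the shift along the tool's x, y, z in mm; "wx", "wy", "wz": the turn, a rotation vector about the tool's x, y, z in rad; "gripper": the opening, from 0 (shut) to 1 (fully open). In form: [{"tx": .., "ty": .., "tz": .., "wx": .., "wy": .., "wz": .., "gripper": ..}, ...]. A call has exactly 5 rows; each row is the pose to reach, as a shift and turn from the pose commanded when the call began, along the tool's axes at that moment; what a row does not reach only later rows make up. A row lasts 1/12 s, in which the tool goes at most 41.7 mm and 7.16 degrees, less where a joint would pass 70% of its speed; a pose out of reach is approached as far as the arm can. A call with a gripper value outside its range is refused whole. The fingers move at their own pace and stop on an object; "grip_force" is the grip in N (left out, the last holds). Time passes only in rows, so rows that repeat a pose let the fingers close, or fill a call up. It gives the time, the measured TCP pose, the force, the opening and the grip force at its end, in the units of the state.
- ctrl.get_state(): the state, without advancing time (a new reading comes with each control period).
- vision.get_image(name): name is "side" or "top"; returns a dict with "color" (400x640x3 uint8, blue, green, red), "fx", "fy", "cx", "cy" (pixels), "extrinsics" (4x4, takes a point from world to camera coordinates). Camera axes: x right, y down, z forward; pixel columns grow to the right and rows downward; lengths in m; the calibration is good to about 2 mm. A picture is of the moment at which its call begins. There is no depth.
- ctrl.close_job(): hands the job in; it is judged then, once.
Trained networks look in the newest picture that a camera, given by its name, has taken for a name from the list of things; names that differ only in an ending like _2 or _b are one class to them, and where a whole thing is asked for, a point or a joint stands for the part that bears it (a point fixed in the world has none). Each returns a list of dicts, best first, with "conf" (0 to 1); they miss things now and then, are a little off and sometimes report something else, mostly with a low value. They report only what shows in the picture. A call takes as long as a camera call. They do not tell look-alikes from the thing itself.
- vision.spot_in(camera, thing): "bbox" ([left, top, right, bottom] in pixels, round what is visible of it).
The state is a dict: "time": time; "joint_positions": joint angles; "qd": joint speeds; "joint_torque": joint torques, N m; "position": TCP position; "tool_rot": TCP orientation; "ft_force": force on the tool from outside, world axes, zero at the start; "torque": the same for the moment, N m; "grip_width": opening from 0.0 (shut) to 1.0 (fully open); "grip_force": force on a finger pad.
Only numpy, scipy, OpenCV 4.12 (cv2) and the standard library are available. Lean on these libraries where they do the work, as an engineer would, in place of code of your own. Each camera call takes 0.05 s, during which the arm holds its last target. There are 200 camera calls.

## Working session

There is one attempt and no reset: what is moved stays moved. The work goes in short steps, Python scripts to look and compute and a tool call to move; the robot and the scene stay as the last step left them, time stands still between calls to the robot, and variables do not carry over. Pictures are saved under pics/ and viewed, at most 10 in all, crops included, and the job is handed in when it is done.

Besides the shell and the picture viewer there is one more tool, called after "Request:" by a JSON object that holds its "name" and its "arguments". jog_arm: Moves the arm, as the interface text tells. Its arguments: {"type":"object","properties":{"increments":{"type":"array"},"grip_force":{"type":"number"}},"required":["increments"]}

```bash
ls; mkdir -p pics
python3 - <<'E'
from bench import ctrl, vision
import cv2
s=ctrl.get_state(); print({k:s[k] for k in('time','position','tool_rot','grip_width','ft_force')})
for c in('side','top'):
    d=vision.get_image(c); cv2.imwrite(f'pics/{c}0.png',d['color']); print(c,d['fx'],d['fy'],d['cx'],d['cy'],d['extrinsics'])
    for t in('module','stand','back_plate','timer','calculator','small_bottle','bottle','cup'):
        print(t,[( [round(v) for v in b['bbox']],round(b['conf'],2)) for b in vision.spot_in(c,t)])
E
```

```text
pics
{'time': 0.0, 'position': array([0.19743969, 0.61870992, 0.22144592]), 'tool_rot': array([-4.83041639e-01, -3.10407993e+00,  3.00836420e-03]), 'grip_width': 1.0018882261886901, 'ft_force': array([-1.45103821, -0.34677676, -0.48278652])}
side 399.2705611138014 399.2705611138014 322.90199457958096 189.77852796905032 [[ 0.91111364 -0.41195161  0.01295417 -0.46352494]
 [-0.24203806 -0.56022679 -0.79218907  0.14718506]
 [ 0.33360083  0.71863886 -0.61013824  1.0805021 ]
 [ 0.          0.          0.          1.        ]]
module [([358, 239, 390, 271], 0.95), ([345, 284, 370, 323], 0.82), ([310, 316, 330, 367], 0.61), ([316, 132, 363, 190], 0.54)]
stand [([310, 134, 362, 194], 0.77)]
back_plate [([317, 132, 364, 190], 0.77)]
timer [([242, 155, 270, 170], 0.75)]
calculator []
small_bottle [([305, 230, 319, 253], 0.62)]
bottle [([385, 194, 406, 221], 0.69)]
cup [([265, 131, 282, 154], 0.54)]
top 387.6440207029912 387.6440207029912 318.1649529813232 191.95651584887443 [[ 0.01215507 -0.99985907  0.0115796  -0.05277875]
 [-0.99584593 -0.01314975 -0.09009977  0.51250578]
 [ 0.09023935 -0.01043633 -0.99586542  1.36222353]
 [ 0.          0.          0.          1.        ]]
module [([407, 209, 432, 231], 0.88), ([421, 239, 447, 265], 0.83), ([384, 180, 398, 203], 0.74)]
stand [([247, 141, 312, 191], 0.94)]
back_plate [([249, 139, 309, 189], 0.86)]
timer [([220, 216, 236, 235], 0.92), ([356, 222, 366, 227], 0.54)]
calculator [([310, 206, 343, 234], 0.63)]
small_bottle [([355, 223, 364, 228], 0.68)]
bottle [([349, 141, 360, 156], 0.47)]
cup [([200, 196, 224, 213], 0.8)]
```

Run:
```python
import cv2
a=cv2.imread('pics/top0.png')[120:290,180:460]; cv2.imwrite('pics/top0c.png',cv2.resize(a,None,fx=2.8,fy=2.8,interpolation=cv2.INTER_CUBIC))
a=cv2.imread('pics/side0.png')[110:390,220:470]; cv2.imwrite('pics/side0c.png',cv2.resize(a,None,fx=2.1,fy=2.1,interpolation=cv2.INTER_CUBIC))
```

```text
(no output)
```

View pics/top0c.png

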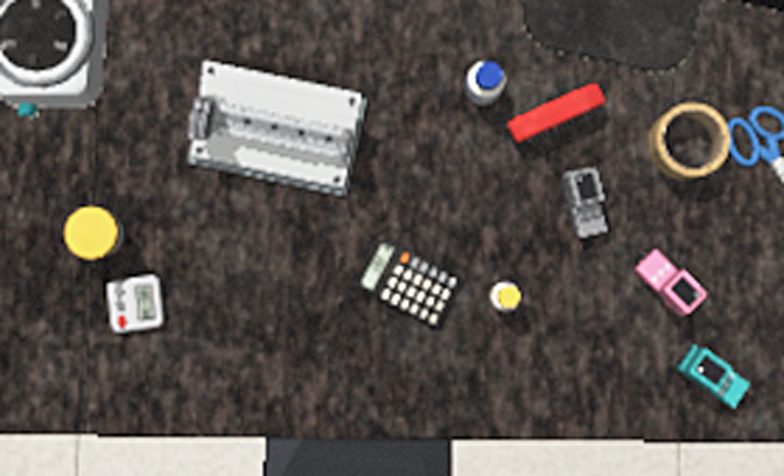

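View pics/side0c.png

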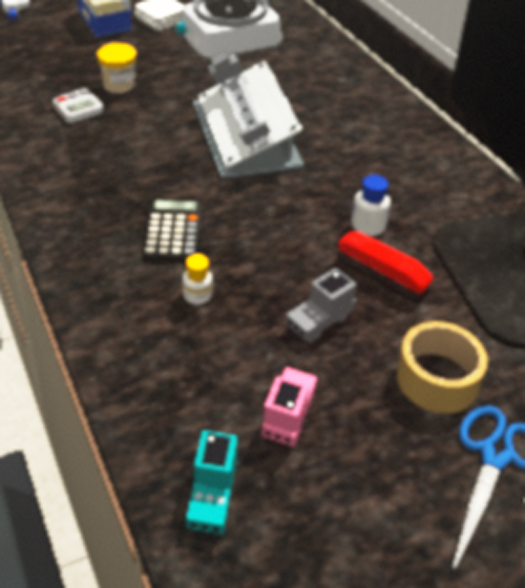

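The top view shows the grey module at about px (389,192). Its screen end, the lip end, points away from the robot. The stand is at about (279,165), with its terminal blocks at the left end. The pink and turquoise modules are decoys. Next I'll zoom in to pick corners.

Run:
```python
import cv2,numpy as np
t=cv2.imread('pics/top0.png');s=cv2.imread('pics/side0.png')
def crop(im,u,v,w,h,k):
    a=cv2.resize(im[v:v+h,u:u+w],None,fx=k,fy=k,interpolation=cv2.INTER_CUBIC)
    for i in range(0,w,10): cv2.putText(a,str(u+i),(i*k,8),0,.3,(0,255,255),1); cv2.line(a,(i*k,10),(i*k,14),(0,255,255),1)
    for i in range(10,h,10): cv2.putText(a,str(v+i),(0,i*k+3),0,.3,(0,255,255),1)
    return a
A=crop(t,240,135,80,60,5);B=crop(s,300,125,80,75,4);C=crop(t,370,170,40,40,7);D=crop(s,350,230,50,50,6)
m=np.zeros((600,800,3),np.uint8)
for im,(x,y) in((A,(0,0)),(B,(420,0)),(C,(0,310)),(D,(420,300))): m[y:y+im.shape[0],x:x+im.shape[1]]=im[:600-y,:800-x]
cv2.imwrite('pics/m1.png',m)
```

```text
(no output)
```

View pics/m1.png

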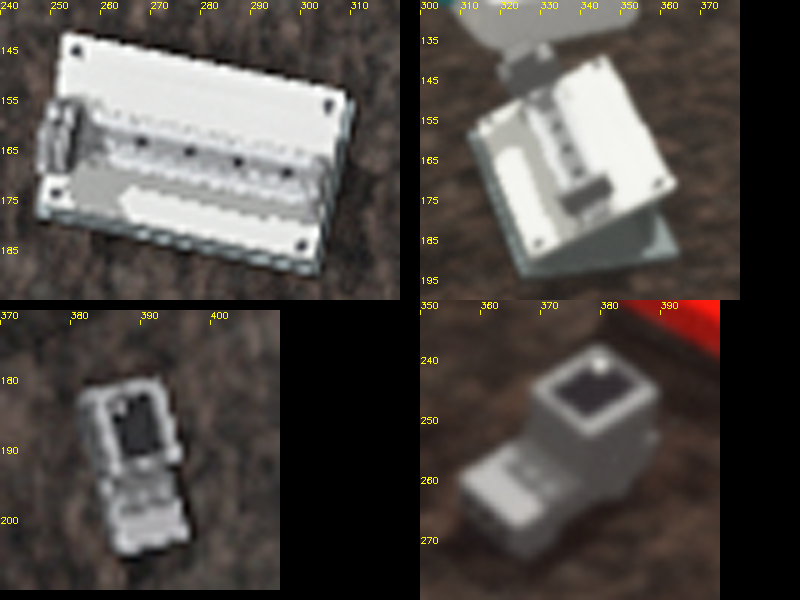

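Zoom readings:
- **Plate corners, top view:** (252,141), (310,153), (303,187), (247,177).
- **Plate corners, side view:** (312,157.5), (327.5,189), (364,171), (345,138.5).
- **Module:** top face and step corners are legible in both views.

I'll fit both poses from these.

```bash
cat > h.py <<'E'
import numpy as np, cv2
from scipy.optimize import least_squares
from scipy.spatial.transform import Rotation as R
from bench import ctrl, vision
def proj(c,P):
    d=CAM[c]; E=d['extrinsics']; p=np.asarray(P)@E[:3,:3].T+E[:3,3]
    return np.c_[d['fx']*p[:,0]/p[:,2]+d['cx'], d['fy']*p[:,1]/p[:,2]+d['cy']]
CAM={}
def snap(c): CAM[c]=vision.get_image(c); return CAM[c]['color']
def fit(pose,picks,x0,loss='soft_l1'):
    def res(x):
        Rm,t=pose(x); return np.concatenate([(proj(c,np.array([q[0] for q in l])@Rm.T+t)-[q[1] for q in l]).ravel() for c,l in picks.items()])
    s=least_squares(res,x0,x_scale=[.01,.01,.1]+[.01]*(len(x0)-3),loss=loss); return s.x,res(s.x).reshape(-1,2)
def plate_pose(x): return (R.from_euler('z',x[2])*R.from_euler('y',-25,degrees=True)).as_matrix(), np.array([x[0],x[1],.046])
def mod_pose(x): return R.from_euler('z',x[2]).as_matrix(), np.array([x[0],x[1],0])
E
python3 - <<'E'
from h import *
snap('side');snap('top')
a,b=.0625,.1
pl={'top':[((a,b,0),(252.2,141.2)),((a,-b,0),(310,153.2)),((-a,-b,0),(303.2,187)),((-a,b,0),(247.4,177))],
'side':[((-a,b,0),(312,157.5)),((-a,-b,0),(327.5,189)),((a,-b,0),(363.8,170.7)),((a,b,0),(345,138.5))]}
x,r=fit(plate_pose,pl,[.55,.1,0]);print('plate',x.round(4),np.degrees(x[2]));print(r.round(1).tolist())
m={'top':[((-.045,.018,.026),(387,204.4)),((-.045,-.018,.026),(396.8,202.7)),((.035,-.018,.056),(392.4,179.8)),((.035,.018,.056),(383.5,181))],
'side':[((.035,.018,.056),(379.3,237.3)),((.035,-.018,.056),(389.5,244)),((-.007,-.018,.056),(378.2,251.8)),((-.007,.018,.056),(368.7,244)),((-.045,.018,.026),(356.8,259)),((-.045,-.018,.026),(367.3,267.7))]}
x,r=fit(mod_pose,m,[.5,-.2,0]);print('mod',x.round(4),np.degrees(x[2]));print(r.round(1).tolist())
print(R.from_rotvec(ctrl.get_state()['tool_rot']).as_matrix().round(3), ctrl.get_state()['time'])
for c in('top','side'):
  for t in('bottle','small_bottle','calculator'):pass
E
```

```text
plate [ 0.6034  0.0972 -0.1729] -9.907097682598362
[[-0.0, 1.9], [-1.3, 0.5], [-0.2, 0.1], [0.8, -0.2], [1.4, -1.9], [0.7, 0.3], [-0.1, 0.0], [-0.0, 0.3]]
mod [ 0.5187 -0.2972  0.2692] 15.424214064704993
[[-0.1, 0.3], [-0.2, -0.6], [-0.2, -0.2], [-1.1, 1.1], [0.6, -0.5], [0.7, 0.5], [0.4, 0.4], [-0.3, 0.1], [-0.1, 0.3], [-0.5, 0.0]]
[[-0.953  0.304  0.   ]
 [ 0.304  0.953  0.   ]
 [-0.     0.    -1.   ]] 1.0
```

```bash
cat >> h.py <<'E'
MX=np.array([.5187,-.2972,.2692]); PX=np.array([.6034,.0972,-.1729])
FLIP=np.diag([1.,-1,-1])  # tool axes in module axes: x same, z down (sign variant chosen below)
def cur():
    s=ctrl.get_state(); return R.from_rotvec(s['tool_rot']).as_matrix(), np.array(s['position'])
def step(R0,p0,R1,p1):
    return np.r_[(R0.T@(p1-p0))*1e3, R.from_matrix(R0.T@R1).as_rotvec()]
def interp(R0,p0,R1,p1,n,total=None):
    rv=R.from_matrix(R0.T@R1).as_rotvec() if total is None else total
    out=[];Rp,pp=R0,p0
    for i in range(1,n+1):
        Rn=R0@R.from_rotvec(rv*i/n).as_matrix(); pn=p0+(p1-p0)*i/n
        out.append(step(Rp,pp,Rn,pn)); Rp,pp=Rn,pn
    return out
E
python3 - <<'E'
from h import *
R0,p0=cur()
Rm,_=mod_pose(MX)
for F in (np.diag([1.,-1,-1]),np.diag([-1.,1,-1])):
    print(R.from_matrix(R0.T@(Rm@F)).as_rotvec())
R1=Rm@np.diag([1.,-1,-1]); tz=np.radians(147) # about tool z
g=Rm@np.array([.014,0,0])+[MX[0],MX[1],0]; print('grasp xy',g)
w1=np.array([.55,.2,.25]); w2=np.r_[g[:2],.13]
rv=R.from_matrix(R0.T@R1).as_rotvec(); print(rv)
a=interp(R0,p0,R0@R.from_rotvec(rv*.5).as_matrix(),w1,4)
b=interp(R0@R.from_rotvec(rv*.5).as_matrix(),w1,R1,w2,4)
for r in a+b: print(r.round(3).tolist())
E
```

```text
[ 1.36174663e-04 -1.08958630e-04  2.56359268e+00]
[ 8.26247952e-05  1.03263079e-04 -5.77999972e-01]
grasp xy [ 0.53219578 -0.29347656  0.        ]
[ 1.36174663e-04 -1.08958630e-04  2.56359268e+00]
[-115.791, -73.083, -6.844, 0.0, -0.0, 0.32]
[-132.917, -32.889, -6.841, 0.0, -0.0, 0.32]
[-136.511, 10.653, -6.839, 0.0, -0.0, 0.32]
[-126.206, 53.11, -6.838, 0.0, -0.0, 0.32]
[-123.433, -2.01, 29.999, 0.0, -0.0, 0.32]
[-117.782, 36.973, 30.001, 0.0, -0.0, 0.32]
[-100.14, 72.192, 30.001, 0.0, -0.0, 0.32]
[-72.302, 100.061, 30.001, 0.0, -0.0, 0.32]
```

Request:
{"name": "jog_arm", "arguments": {"increments": [{"tx": -30, "ty": -18, "tz": -2, "wz": 0.08}, {"tx": -60, "ty": -37, "tz": -4, "wz": 0.16}, {"tx": -90, "ty": -55, "tz": -6, "wz": 0.24}, {"tx": -116, "ty": -73, "tz": -7, "wz": 0.32}, {"tx": -116, "ty": -73, "tz": -7, "wz": 0.32}]}}

```text
validation failed for argument at $.in...
```

Request:
{"name": "jog_arm", "arguments": {"increments": [{"tx": -33, "ty": -8, "tz": -2, "wz": 0.08}, {"tx": -66, "ty": -16, "tz": -4, "wz": 0.16}, {"tx": -100, "ty": -25, "tz": -6, "wz": 0.24}, {"tx": -133, "ty": -33, "tz": -7, "wz": 0.32}, {"tx": -133, "ty": -33, "tz": -7, "wz": 0.32}]}}

```text
validation failed for argument at $.in...
```

Request:
{"name": "jog_arm", "arguments": {"increments": [{"tx": -30, "ty": -18, "tz": -2, "wx": 0, "wy": 0, "wz": 0.08, "gripper": 1}, {"tx": -60, "ty": -37, "tz": -4, "wx": 0, "wy": 0, "wz": 0.16, "gripper": 1}, {"tx": -90, "ty": -55, "tz": -6, "wx": 0, "wy": 0, "wz": 0.24, "gripper": 1}, {"tx": -116, "ty": -73, "tz": -7, "wx": 0, "wy": 0, "wz": 0.32, "gripper": 1}, {"tx": -116, "ty": -73, "tz": -7, "wx": 0, "wy": 0, "wz": 0.32, "gripper": 1}]}}

```text
time: 1.42
position: [0.2931, 0.5086, 0.2305]
tool_rot: [0.991, 2.976, -0.001]
ft_force: [0.9, 0.4, 0.1]
grip_width: 1.001
grip_force: 0.0
```

Request:
{"name": "jog_arm", "arguments": {"increments": [{"tx": -33, "ty": -8, "tz": -2, "wx": 0, "wy": 0, "wz": 0.08, "gripper": 1}, {"tx": -66, "ty": -16, "tz": -4, "wx": 0, "wy": 0, "wz": 0.16, "gripper": 1}, {"tx": -100, "ty": -25, "tz": -6, "wx": 0, "wy": 0, "wz": 0.24, "gripper": 1}, {"tx": -133, "ty": -33, "tz": -7, "wx": 0, "wy": 0, "wz": 0.32, "gripper": 1}, {"tx": -133, "ty": -33, "tz": -7, "wx": 0, "wy": 0, "wz": 0.32, "gripper": 1}]}}

```text
time: 1.83
position: [0.3806, 0.4028, 0.2374]
tool_rot: [1.452, 2.78, -0.0]
ft_force: [1.1, -0.7, 0.8]
grip_width: 1.0
grip_force: 0.0
```

Request:
{"name": "jog_arm", "arguments": {"increments": [{"tx": -34, "ty": 3, "tz": -2, "wx": 0, "wy": 0, "wz": 0.08, "gripper": 1}, {"tx": -68, "ty": 6, "tz": -4, "wx": 0, "wy": 0, "wz": 0.16, "gripper": 1}, {"tx": -102, "ty": 8, "tz": -6, "wx": 0, "wy": 0, "wz": 0.24, "gripper": 1}, {"tx": -136, "ty": 11, "tz": -7, "wx": 0, "wy": 0, "wz": 0.32, "gripper": 1}, {"tx": -136, "ty": 11, "tz": -7, "wx": 0, "wy": 0, "wz": 0.32, "gripper": 1}]}}

```text
time: 2.25
position: [0.4678, 0.2981, 0.2444]
tool_rot: [1.876, 2.514, 0.0]
ft_force: [0.4, -0.3, -0.1]
grip_width: 0.999
grip_force: 0.0
```

Request:
{"name": "jog_arm", "arguments": {"increments": [{"tx": -32, "ty": 13, "tz": -2, "wx": 0, "wy": 0, "wz": 0.08, "gripper": 1}, {"tx": -64, "ty": 26, "tz": -4, "wx": 0, "wy": 0, "wz": 0.16, "gripper": 1}, {"tx": -95, "ty": 40, "tz": -6, "wx": 0, "wy": 0, "wz": 0.24, "gripper": 1}, {"tx": -126, "ty": 53, "tz": -7, "wx": 0, "wy": 0, "wz": 0.32, "gripper": 1}, {"tx": -126, "ty": 53, "tz": -7, "wx": 0, "wy": 0, "wz": 0.32, "gripper": 1}]}}

```text
time: 2.67
position: [0.5547, 0.1931, 0.2511]
tool_rot: [2.251, 2.183, -0.0]
ft_force: [-0.2, -1.0, -0.5]
grip_width: 1.0
grip_force: 0.0
```

Run:
```python
from h import *
print(ctrl.get_state()['time'])
R0,p0=cur(); Rm,_=mod_pose(MX); R1=Rm@np.diag([1.,-1,-1]); g=Rm@np.array([.014,0,0])+[MX[0],MX[1],0]
print(p0,R0.round(3),ctrl.get_state()['joint_positions'])
for r in interp(R0,p0,R1,np.r_[g[:2],.13],4): print(r.round(3).tolist())
```

```text
2.6667
[0.55474581 0.19313565 0.25113787] [[ 0.031  1.     0.004]
 [ 1.    -0.031 -0.004]
 [-0.004  0.004 -1.   ]] [-0.73594022  0.17622281  0.4036164   1.58713245 -0.06479332  1.39024012
 -0.35715714]
[-121.647, -2.019, 30.764, 0.001, 0.0, 0.318]
[-116.189, 36.131, 30.711, 0.001, 0.0, 0.318]
[-99.086, 70.666, 30.605, 0.001, 0.0, 0.318]
[-72.051, 98.129, 30.458, 0.001, 0.0, 0.318]
```

Request:
{"name": "jog_arm", "arguments": {"increments": [{"tx": -30, "ty": 0, "tz": 8, "wx": 0, "wy": 0, "wz": 0.08, "gripper": 1}, {"tx": -60, "ty": -1, "tz": 16, "wx": 0, "wy": 0, "wz": 0.16, "gripper": 1}, {"tx": -90, "ty": -2, "tz": 24, "wx": 0, "wy": 0, "wz": 0.24, "gripper": 1}, {"tx": -122, "ty": -2, "tz": 31, "wx": 0, "wy": 0, "wz": 0.318, "gripper": 1}, {"tx": -122, "ty": -2, "tz": 31, "wx": 0, "wy": 0, "wz": 0.318, "gripper": 1}]}}

```text
time: 3.08
position: [0.5454, 0.071, 0.2186]
tool_rot: [2.57, 1.803, -0.006]
ft_force: [0.1, -1.2, -0.2]
grip_width: 1.005
grip_force: 0.0
```

Request:
{"name": "jog_arm", "arguments": {"increments": [{"tx": -29, "ty": 9, "tz": 8, "wx": 0, "wy": 0, "wz": 0.08, "gripper": 1}, {"tx": -58, "ty": 18, "tz": 16, "wx": 0, "wy": 0, "wz": 0.16, "gripper": 1}, {"tx": -87, "ty": 27, "tz": 24, "wx": 0, "wy": 0, "wz": 0.24, "gripper": 1}, {"tx": -116, "ty": 36, "tz": 31, "wx": 0, "wy": 0, "wz": 0.318, "gripper": 1}, {"tx": -116, "ty": 36, "tz": 31, "wx": 0, "wy": 0, "wz": 0.318, "gripper": 1}]}}

```text
time: 3.5
position: [0.5404, -0.0497, 0.1877]
tool_rot: [2.822, 1.374, -0.005]
ft_force: [0.1, -0.3, 0.1]
grip_width: 0.999
grip_force: 0.0
```

Request:
{"name": "jog_arm", "arguments": {"increments": [{"tx": -25, "ty": 18, "tz": 8, "wx": 0, "wy": 0, "wz": 0.08, "gripper": 1}, {"tx": -50, "ty": 36, "tz": 16, "wx": 0, "wy": 0, "wz": 0.16, "gripper": 1}, {"tx": -75, "ty": 53, "tz": 24, "wx": 0, "wy": 0, "wz": 0.24, "gripper": 1}, {"tx": -99, "ty": 71, "tz": 31, "wx": 0, "wy": 0, "wz": 0.318, "gripper": 1}, {"tx": -99, "ty": 71, "tz": 31, "wx": 0, "wy": 0, "wz": 0.318, "gripper": 1}]}}

```text
time: 3.92
position: [0.536, -0.1709, 0.1568]
tool_rot: [3.003, 0.911, -0.005]
ft_force: [-0.9, -0.6, 0.3]
grip_width: 1.003
grip_force: 0.0
```

Request:
{"name": "jog_arm", "arguments": {"increments": [{"tx": -18, "ty": 25, "tz": 8, "wx": 0, "wy": 0, "wz": 0.08, "gripper": 1}, {"tx": -36, "ty": 50, "tz": 16, "wx": 0, "wy": 0, "wz": 0.16, "gripper": 1}, {"tx": -54, "ty": 75, "tz": 24, "wx": 0, "wy": 0, "wz": 0.24, "gripper": 1}, {"tx": -72, "ty": 98, "tz": 31, "wx": 0, "wy": 0, "wz": 0.318, "gripper": 1}, {"tx": -72, "ty": 98, "tz": 31, "wx": 0, "wy": 0, "wz": 0.318, "gripper": 1}]}}

```text
time: 4.33
position: [0.5311, -0.2919, 0.1256]
tool_rot: [3.108, 0.426, -0.005]
ft_force: [-1.2, -0.7, 0.6]
grip_width: 1.005
grip_force: 0.0
```

Run:
```python
from h import *
R0,p0=cur(); Rm,_=mod_pose(MX); R1=Rm@np.diag([1.,-1,-1]); g=Rm@np.array([.014,0,0])+[MX[0],MX[1],0]
print(step(R0,p0,R1,np.r_[g[:2],.022]).round(3),ctrl.get_state()['joint_positions'])
t=snap('top');s=snap('side')
m=np.zeros((400,800,3),np.uint8)
m[:,:400]=cv2.resize(t[160:220,360:420],(400,400),interpolation=2);m[:,400:]=cv2.resize(s[210:290,330:410],(400,400),interpolation=2)
cv2.imwrite('pics/m2.png',m)
```

```text
[1.00400e+00 1.46400e+00 1.03589e+02 4.00000e-03 4.00000e-03 3.00000e-03] [-0.19847236  0.37061197  0.80490268  1.71023258 -0.2801131   1.18227266
 -0.61884059]
```

View pics/m2.png

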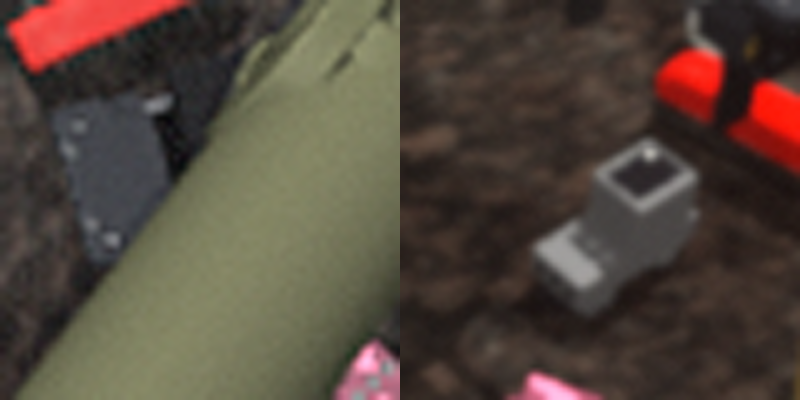

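The top view is blocked by the arm. The side view shows the module undisturbed at about (378,247), with the gripper above it. I'll descend now.

Request:
{"name": "jog_arm", "arguments": {"increments": [{"tx": 1, "ty": 1, "tz": 20, "wx": 0, "wy": 0, "wz": 0, "gripper": 1}, {"tx": 1, "ty": 1, "tz": 45, "wx": 0.004, "wy": 0.004, "wz": 0, "gripper": 1}, {"tx": 1, "ty": 1.5, "tz": 70, "wx": 0.004, "wy": 0.004, "wz": 0, "gripper": 1}, {"tx": 1, "ty": 1.5, "tz": 92, "wx": 0.004, "wy": 0.004, "wz": 0, "gripper": 1}, {"tx": 1, "ty": 1.5, "tz": 103, "wx": 0.004, "wy": 0.004, "wz": 0, "gripper": 1}], "grip_force": 10}}

```text
time: 4.85
position: [0.535, -0.2831, 0.021]
tool_rot: [-3.102, -0.446, -0.002]
ft_force: [-0.1, 0.0, -0.5]
grip_width: 0.997
grip_force: 0.0
```

Request:
{"name": "jog_arm", "arguments": {"increments": [{"tx": 0, "ty": 0, "tz": 0, "wx": 0, "wy": 0, "wz": 0, "gripper": 0.7}, {"tx": 0, "ty": 0, "tz": 0, "wx": 0, "wy": 0, "wz": 0, "gripper": 0.3}, {"tx": 0, "ty": 0, "tz": 0, "wx": 0, "wy": 0, "wz": 0, "gripper": 0.3}, {"tx": 0, "ty": 0, "tz": 0, "wx": 0, "wy": 0, "wz": 0, "gripper": 0.3}, {"tx": 0, "ty": 0, "tz": 0, "wx": 0, "wy": 0, "wz": 0, "gripper": 0.3}]}}

```text
time: 5.27
position: [0.5362, -0.2872, 0.025]
tool_rot: [-3.107, -0.44, -0.009]
ft_force: [0.6, -0.0, 0.0]
grip_width: 0.705
grip_force: 0.0
```

Run:
```python
from h import *
R0,p0=cur(); Rm,_=mod_pose(MX); R1=Rm@np.diag([1.,-1,-1]); g=Rm@np.array([.014,0,0])+[MX[0],MX[1],0]
print(p0,step(R0,p0,R1,np.r_[g[:2],.022]).round(3),ctrl.get_state()['qd'])
```

```text
[ 0.53617035 -0.28717427  0.02500257] [-5.586e+00  4.960e+00  2.954e+00 -3.000e-03 -6.000e-03  1.200e-02] [ 0.00204678  0.00423229 -0.00044705  0.00666248 -0.00267331 -0.00132398
 -0.00019896]
```

Request:
{"name": "jog_arm", "arguments": {"increments": [{"tx": -3, "ty": 3, "tz": 1, "wx": 0, "wy": 0, "wz": 0.01, "gripper": 0.7}, {"tx": -5.6, "ty": 5, "tz": 3, "wx": -0.003, "wy": -0.006, "wz": 0.012, "gripper": 0.7}, {"tx": -5.6, "ty": 5, "tz": 3, "wx": -0.003, "wy": -0.006, "wz": 0.012, "gripper": 0.7}, {"tx": -5.6, "ty": 5, "tz": 3, "wx": -0.003, "wy": -0.006, "wz": 0.012, "gripper": 0.3}, {"tx": -5.6, "ty": 5, "tz": 3, "wx": -0.003, "wy": -0.006, "wz": 0.012, "gripper": 0.3}], "grip_force": 10}}

```text
time: 5.68
position: [0.5311, -0.2933, 0.0204]
tool_rot: [-3.112, -0.421, 0.004]
ft_force: [-0.2, 0.6, -0.3]
grip_width: 0.62
grip_force: 0.0
```

Request:
{"name": "jog_arm", "arguments": {"increments": [{"tx": 0, "ty": 0, "tz": 0, "wx": 0, "wy": 0, "wz": 0, "gripper": 0.3}, {"tx": 0, "ty": 0, "tz": 0, "wx": 0, "wy": 0, "wz": 0, "gripper": 0.3}, {"tx": 0, "ty": 0, "tz": 0, "wx": 0, "wy": 0, "wz": 0, "gripper": 0.3}, {"tx": 0, "ty": 0, "tz": 0, "wx": 0, "wy": 0, "wz": 0, "gripper": 0.3}, {"tx": 0, "ty": 0, "tz": 0, "wx": 0, "wy": 0, "wz": 0, "gripper": 0.3}], "grip_force": 40}}

```text
time: 6.1
position: [0.5312, -0.293, 0.0205]
tool_rot: [-3.112, -0.421, 0.003]
ft_force: [-0.3, 0.6, 0.9]
grip_width: 0.407
grip_force: 39.9
```

Run:
```python
from h import *
R0,p0=cur(); s=ctrl.get_state();print(p0,s['tool_rot'],s['grip_width']*87,s['grip_force'],s['ft_force'])
t=snap('top');s=snap('side')
m=np.zeros((400,800,3),np.uint8)
m[:,:400]=cv2.resize(t[160:220,360:420],(400,400),interpolation=2);m[:,400:]=cv2.resize(s[210:290,330:410],(400,400),interpolation=2)
cv2.imwrite('pics/m3.png',m)
```

```text
[ 0.53122867 -0.29301466  0.02049625] [-3.11220157 -0.4212504   0.00323508] 35.44366083348895 39.884458277374506 [-0.3137681   0.57691511  0.8539879 ]
```

View pics/m3.png

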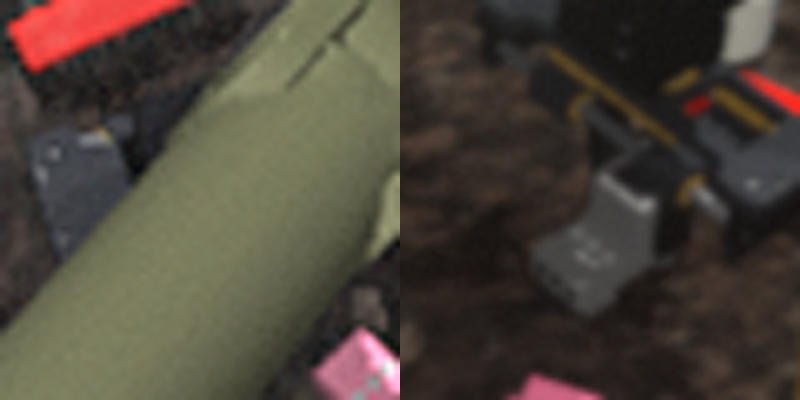

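The side view shows the module held squarely between the pads, about 35.4 mm apart at 40 N. Next I lift it and carry it to the stand.

```bash
cat >> h.py <<'E'
F=np.diag([1.,-1,-1]); GX,GH=None,.0205
def tool_for(pt_mod, pt_plate, th, px=PX, gx=.013):
    Rp,tp=plate_pose(px); Rm=Rp@R.from_euler('y',th,degrees=True).as_matrix()
    tcp=Rp@np.array(pt_plate)*1. + tp + Rm@(np.array([gx,0,.0205])-np.array(pt_mod)); return Rm@F,tcp
E
python3 - <<'E'
from h import *
R0,p0=cur(); Rm,_=mod_pose(MX); print('gx',Rm.T@(p0-[MX[0],MX[1],0]))
up=p0+[0,0,.18]
R1,p1=tool_for((.014,0,.0031),(.034,-.005,.0315+.05),17); print(p1)
print(step(R0,p0,R0,up).round(3))
for r in interp(R0,up,R1,np.r_[p1[:2],.2],4): print(r.round(3).tolist())
print(p1,R.from_matrix(R1).as_rotvec())
E
```

```text
gx [0.0131532  0.0007061  0.02049543]
[0.59560398 0.09348585 0.1513246 ]
[  -0.344   -0.238 -180.       0.       0.       0.   ]
[41.2, -88.874, 0.163, -0.008, 0.035, 0.11]
[31.153, -92.871, 0.704, -0.008, 0.035, 0.11]
[20.715, -95.74, 0.861, -0.008, 0.035, 0.11]
[10.026, -97.443, 0.631, -0.008, 0.035, 0.11]
[0.59560398 0.09348585 0.1513246 ] [ 3.11032096 -0.26955911  0.21749483]
```

Request:
{"name": "jog_arm", "arguments": {"increments": [{"tx": 0, "ty": 0, "tz": -8, "wx": 0, "wy": 0, "wz": 0, "gripper": 0.3}, {"tx": 0, "ty": 0, "tz": -30, "wx": 0, "wy": 0, "wz": 0, "gripper": 0.3}, {"tx": 0, "ty": 0, "tz": -60, "wx": 0, "wy": 0, "wz": 0, "gripper": 0.3}, {"tx": 0, "ty": 0, "tz": -80, "wx": 0, "wy": 0, "wz": 0, "gripper": 0.3}, {"tx": 0, "ty": 0, "tz": -90, "wx": 0, "wy": 0, "wz": 0, "gripper": 0.3}]}}

```text
time: 6.62
position: [0.5325, -0.2944, 0.1137]
tool_rot: [3.112, 0.42, 0.003]
ft_force: [0.9, -0.7, -1.8]
grip_width: 0.411
grip_force: 39.9
```

Request:
{"name": "jog_arm", "arguments": {"increments": [{"tx": 0, "ty": 0, "tz": -20, "wx": 0, "wy": 0, "wz": 0, "gripper": 0.3}, {"tx": 0, "ty": 0, "tz": -45, "wx": 0, "wy": 0, "wz": 0, "gripper": 0.3}, {"tx": 0, "ty": 0, "tz": -70, "wx": 0, "wy": 0, "wz": 0, "gripper": 0.3}, {"tx": 0, "ty": 0, "tz": -85, "wx": 0, "wy": 0, "wz": 0, "gripper": 0.3}, {"tx": 0, "ty": 0, "tz": -90, "wx": 0, "wy": 0, "wz": 0, "gripper": 0.3}]}}

```text
time: 7.03
position: [0.5324, -0.2941, 0.2029]
tool_rot: [3.112, 0.421, 0.002]
ft_force: [-0.4, -0.6, -1.8]
grip_width: 0.411
grip_force: 39.9
```

Request:
{"name": "jog_arm", "arguments": {"increments": [{"tx": 7, "ty": -15, "tz": 0, "wx": -0.001, "wy": 0.006, "wz": 0.018, "gripper": 0.3}, {"tx": 15, "ty": -33, "tz": 0, "wx": -0.003, "wy": 0.013, "wz": 0.04, "gripper": 0.3}, {"tx": 24, "ty": -52, "tz": 0, "wx": -0.005, "wy": 0.02, "wz": 0.064, "gripper": 0.3}, {"tx": 33, "ty": -71, "tz": 0, "wx": -0.006, "wy": 0.028, "wz": 0.088, "gripper": 0.3}, {"tx": 41, "ty": -89, "tz": 0, "wx": -0.008, "wy": 0.035, "wz": 0.11, "gripper": 0.3}]}}

```text
time: 7.45
position: [0.5467, -0.1951, 0.1989]
tool_rot: [3.13, 0.247, 0.05]
ft_force: [-0.2, -0.2, -2.0]
grip_width: 0.406
grip_force: 39.9
```

Request:
{"name": "jog_arm", "arguments": {"increments": [{"tx": 6, "ty": -19, "tz": 0, "wx": -0.001, "wy": 0.007, "wz": 0.022, "gripper": 0.3}, {"tx": 12, "ty": -37, "tz": 0, "wx": -0.003, "wy": 0.014, "wz": 0.044, "gripper": 0.3}, {"tx": 18, "ty": -56, "tz": 0, "wx": -0.005, "wy": 0.021, "wz": 0.066, "gripper": 0.3}, {"tx": 25, "ty": -75, "tz": 0, "wx": -0.006, "wy": 0.028, "wz": 0.088, "gripper": 0.3}, {"tx": 31, "ty": -93, "tz": 0.7, "wx": -0.008, "wy": 0.035, "wz": 0.11, "gripper": 0.3}]}}

```text
time: 7.87
position: [0.5626, -0.0985, 0.199]
tool_rot: [3.133, 0.075, 0.106]
ft_force: [0.3, -0.9, -1.8]
grip_width: 0.411
grip_force: 39.9
```

Request:
{"name": "jog_arm", "arguments": {"increments": [{"tx": 4, "ty": -19, "tz": 0, "wx": -0.001, "wy": 0.007, "wz": 0.022, "gripper": 0.3}, {"tx": 8, "ty": -38, "tz": 0, "wx": -0.003, "wy": 0.014, "wz": 0.044, "gripper": 0.3}, {"tx": 12, "ty": -57, "tz": 0, "wx": -0.005, "wy": 0.021, "wz": 0.066, "gripper": 0.3}, {"tx": 16, "ty": -77, "tz": 0.5, "wx": -0.006, "wy": 0.028, "wz": 0.088, "gripper": 0.3}, {"tx": 21, "ty": -96, "tz": 0.9, "wx": -0.008, "wy": 0.035, "wz": 0.11, "gripper": 0.3}]}}

```text
time: 8.28
position: [0.5786, -0.002, 0.1986]
tool_rot: [3.127, -0.098, 0.16]
ft_force: [-0.5, -0.4, -1.7]
grip_width: 0.409
grip_force: 39.9
```

Request:
{"name": "jog_arm", "arguments": {"increments": [{"tx": 3, "ty": -25, "tz": 0, "wx": -0.002, "wy": 0.008, "wz": 0.027, "gripper": 0.3}, {"tx": 5, "ty": -48, "tz": 0, "wx": -0.004, "wy": 0.016, "wz": 0.054, "gripper": 0.3}, {"tx": 8, "ty": -70, "tz": 0, "wx": -0.006, "wy": 0.025, "wz": 0.08, "gripper": 0.3}, {"tx": 10, "ty": -88, "tz": 0.6, "wx": -0.008, "wy": 0.035, "wz": 0.1, "gripper": 0.3}, {"tx": 10, "ty": -97, "tz": 0.6, "wx": -0.008, "wy": 0.035, "wz": 0.11, "gripper": 0.3}]}}

```text
time: 8.7
position: [0.5944, 0.0967, 0.1982]
tool_rot: [3.111, -0.263, 0.214]
ft_force: [-0.2, 0.2, -2.4]
grip_width: 0.414
grip_force: 39.9
```

Request:
{"name": "jog_arm", "arguments": {"increments": [{"tx": 0, "ty": 0, "tz": 0, "wx": 0, "wy": 0, "wz": 0, "gripper": 0.3}, {"tx": 0, "ty": 0, "tz": 0, "wx": 0, "wy": 0, "wz": 0, "gripper": 0.3}, {"tx": 0, "ty": 0, "tz": 0, "wx": 0, "wy": 0, "wz": 0, "gripper": 0.3}, {"tx": 0, "ty": 0, "tz": 0, "wx": 0, "wy": 0, "wz": 0, "gripper": 0.3}, {"tx": 0, "ty": 0, "tz": 0, "wx": 0, "wy": 0, "wz": 0, "gripper": 0.3}]}}

```text
time: 9.12
position: [0.5958, 0.0915, 0.2002]
tool_rot: [3.109, -0.272, 0.218]
ft_force: [0.4, 0.3, -2.5]
grip_width: 0.41
grip_force: 39.9
```

Run:
```python
from h import *
R0,p0=cur(); s=ctrl.get_state();print(p0,s['joint_positions'],s['ft_force'])
for z in (.0315,.0115):
  R1,p1=tool_for((.014,0,.0031),(.034,-.005,z),17); print(p1,step(R0,p0,R1,p1).round(3))
t=snap('top');s=snap('side')
m=np.zeros((400,800,3),np.uint8)
m[:,:400]=cv2.resize(t[125:205,240:320],(400,400),interpolation=2);m[:,400:]=cv2.resize(s[110:200,290:380],(400,400),interpolation=2)
cv2.imwrite('pics/m4.png',m)
```

```text
[0.59576293 0.09148071 0.20015859] [-0.82194789  0.14452031  0.65209424  1.74968083 -0.04208846  1.14540164
 -1.91089722] [ 0.4333511   0.27256945 -2.473935  ]
[0.61641983 0.08985049 0.10600921] [ 7.2580e+00 -2.0330e+00  9.6108e+01  1.0000e-03 -1.0000e-03 -1.0000e-03]
[0.62474617 0.08839635 0.08788305] [ 1.30920e+01 -2.05500e+00  1.15238e+02  1.00000e-03 -1.00000e-03
 -1.00000e-03]
```

View pics/m4.png

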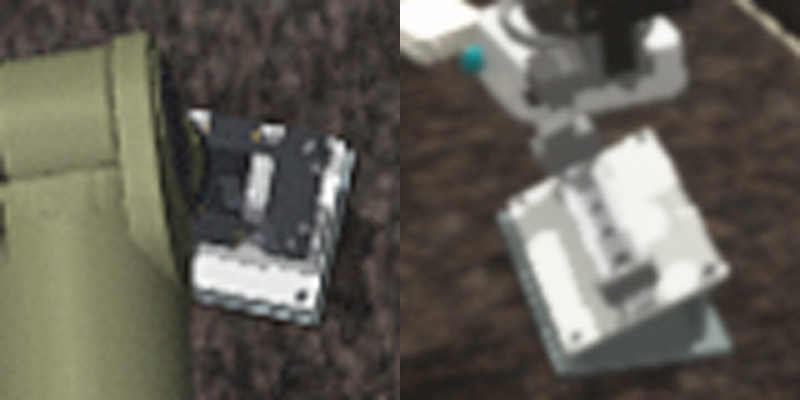

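The top view shows the gripper over the right half of the stand, square to the plate. The side view shows the stand unobstructed below. I'll tilt to 28° so the clip clears the rail, then feel for the plate with the lip-end foot.

Run:
```python
from h import *
R0,p0=cur()
for z in (.0387,.0187):
  R1,p1=tool_for((.014,0,.0031),(.031,-.005,z),28); print(p1,step(R0,p0,R1,p1).round(3))
Rp,_=plate_pose(PX); print('normal-down in tool',(R1.T@-Rp[:,2]).round(3),'downslope',(R1.T@-Rp[:,0]).round(3))
```

```text
[0.6140183  0.0902699  0.11160377] [ 5.7490e+00 -1.3140e+00  9.0279e+01  0.0000e+00 -1.9300e-01 -1.0000e-03]
[0.62234464 0.08881576 0.09347761] [ 1.1583e+01 -1.3260e+00  1.0941e+02  0.0000e+00 -1.9300e-01 -1.0000e-03]
normal-down in tool [ 0.469 -0.     0.883] downslope [-0.883  0.     0.469]
```

Request:
{"name": "jog_arm", "arguments": {"increments": [{"tx": 1, "ty": 0, "tz": 10, "wx": 0, "wy": -0.04, "wz": 0, "gripper": 0.3}, {"tx": 2, "ty": -1, "tz": 32, "wx": 0, "wy": -0.08, "wz": 0, "gripper": 0.3}, {"tx": 4, "ty": -1, "tz": 60, "wx": 0, "wy": -0.13, "wz": 0, "gripper": 0.3}, {"tx": 6, "ty": -1, "tz": 80, "wx": 0, "wy": -0.17, "wz": 0, "gripper": 0.3}, {"tx": 6, "ty": -1, "tz": 90, "wx": 0, "wy": -0.193, "wz": 0, "gripper": 0.3}]}}

```text
time: 9.63
position: [0.6137, 0.0901, 0.1086]
tool_rot: [-3.126, 0.271, 0.09]
ft_force: [-0.6, -0.2, -2.7]
grip_width: 0.412
grip_force: 39.9
```

Request:
{"name": "jog_arm", "arguments": {"increments": [{"tx": 0, "ty": 0, "tz": 0, "wx": 0, "wy": 0, "wz": 0, "gripper": 0.3}, {"tx": 2.3, "ty": 0, "tz": 4.4, "wx": 0, "wy": 0, "wz": 0, "gripper": 0.3}, {"tx": 4.7, "ty": 0, "tz": 8.8, "wx": 0, "wy": 0, "wz": 0, "gripper": 0.3}, {"tx": 8, "ty": 0, "tz": 15, "wx": 0, "wy": 0, "wz": 0, "gripper": 0.3}, {"tx": 8, "ty": 0, "tz": 15, "wx": 0, "wy": 0, "wz": 0, "gripper": 0.3}]}}

```text
time: 10.05
position: [0.6211, 0.09, 0.0961]
tool_rot: [-3.125, 0.269, 0.082]
ft_force: [-0.6, 0.3, -2.2]
grip_width: 0.414
grip_force: 39.9
```

```bash
cat >> h.py <<'E'
def tip(px=PX,gx=.0131):
    R0,p0=cur(); Rm=R0@F; Rp,tp=plate_pose(px); s=ctrl.get_state()
    b=p0+Rm@np.array([.014-gx,0,.0031-.0205]); M=Rp.T@Rm
    c=p0+Rm@np.array([.026-gx,0,-.0205])
    print('t',round(s['time'],2),'tip',(1e3*Rp.T@(b-tp)).round(1),'corner',(1e3*Rp.T@(c-tp)).round(1),'th',np.degrees(np.arctan2(-M[2,0],M[0,0])).round(2),'yaw',np.degrees(M[1,0]).round(2),'roll',np.degrees(M[2,1]).round(2),'Fplate',(Rp.T@s['ft_force']).round(1),'gw',round(s['grip_width'],3))
    return R0,p0
E
python3 - <<'E'
from h import *
tip()
E
```

```text
t 10.05 tip [30.7 -4.1 21.7] corner [39.9 -4.  13.3] th 28.0 yaw 0.08 roll 0.02 Fplate [-1.5  0.2 -1.7] gw 0.414
```

Request:
{"name": "jog_arm", "arguments": {"increments": [{"tx": 0.9, "ty": 0, "tz": 1.8, "wx": 0, "wy": 0, "wz": 0, "gripper": 0.3}, {"tx": 1.9, "ty": 0, "tz": 3.5, "wx": 0, "wy": 0, "wz": 0, "gripper": 0.3}, {"tx": 2.8, "ty": 0, "tz": 5.3, "wx": 0, "wy": 0, "wz": 0, "gripper": 0.3}, {"tx": 3.75, "ty": 0, "tz": 7.1, "wx": 0, "wy": 0, "wz": 0, "gripper": 0.3}, {"tx": 3.75, "ty": 0, "tz": 7.1, "wx": 0, "wy": 0, "wz": 0, "gripper": 0.3}]}}

```text
time: 10.47
position: [0.6244, 0.0892, 0.0888]
tool_rot: [-3.125, 0.269, 0.083]
ft_force: [-0.6, 0.2, -2.2]
grip_width: 0.41
grip_force: 39.9
```

Request:
{"name": "jog_arm", "arguments": {"increments": [{"tx": 0.2, "ty": 0, "tz": 0.4, "wx": 0, "wy": 0, "wz": 0, "gripper": 0.3}, {"tx": 0.4, "ty": 0, "tz": 0.8, "wx": 0, "wy": 0, "wz": 0, "gripper": 0.3}, {"tx": 0.6, "ty": 0, "tz": 1.2, "wx": 0, "wy": 0, "wz": 0, "gripper": 0.3}, {"tx": 0.8, "ty": 0, "tz": 1.6, "wx": 0, "wy": 0, "wz": 0, "gripper": 0.3}, {"tx": 0.9, "ty": 0, "tz": 1.8, "wx": 0, "wy": 0, "wz": 0, "gripper": 0.3}]}}

```text
time: 10.88
position: [0.6253, 0.089, 0.0872]
tool_rot: [-3.125, 0.269, 0.082]
ft_force: [-0.1, 0.8, -2.0]
grip_width: 0.414
grip_force: 39.9
```

```bash
python3 -c "
from h import *
tip()"
```

```text
t 10.88 tip [30.9 -4.3 11.9] corner [40.  -4.3  3.5] th 28.02 yaw 0.05 roll -0.0 Fplate [-1.1  0.8 -1.6] gw 0.414
```

Request:
{"name": "jog_arm", "arguments": {"increments": [{"tx": 0.2, "ty": 0, "tz": 0.4, "wx": 0, "wy": 0, "wz": 0, "gripper": 0.3}, {"tx": 0.4, "ty": 0, "tz": 0.8, "wx": 0, "wy": 0, "wz": 0, "gripper": 0.3}, {"tx": 0.6, "ty": 0, "tz": 1.2, "wx": 0, "wy": 0, "wz": 0, "gripper": 0.3}, {"tx": 0.75, "ty": 0, "tz": 1.4, "wx": 0, "wy": 0, "wz": 0, "gripper": 0.3}, {"tx": 0.75, "ty": 0, "tz": 1.4, "wx": 0, "wy": 0, "wz": 0, "gripper": 0.3}]}}

```text
time: 11.3
position: [0.6259, 0.0889, 0.0857]
tool_rot: [-3.125, 0.269, 0.083]
ft_force: [-0.2, -0.7, -2.6]
grip_width: 0.411
grip_force: 39.9
```

Request:
{"name": "jog_arm", "arguments": {"increments": [{"tx": 0.2, "ty": 0, "tz": 0.4, "wx": 0, "wy": 0, "wz": 0, "gripper": 0.3}, {"tx": 0.3, "ty": 0, "tz": 0.6, "wx": 0, "wy": 0, "wz": 0, "gripper": 0.3}, {"tx": 0.4, "ty": 0, "tz": 0.8, "wx": 0, "wy": 0, "wz": 0, "gripper": 0.3}, {"tx": 0.47, "ty": 0, "tz": 0.9, "wx": 0, "wy": 0, "wz": 0, "gripper": 0.3}, {"tx": 0.47, "ty": 0, "tz": 0.9, "wx": 0, "wy": 0, "wz": 0, "gripper": 0.3}]}}

```text
time: 11.72
position: [0.6264, 0.0889, 0.0849]
tool_rot: [-3.125, 0.269, 0.083]
ft_force: [0.4, 0.6, -2.2]
grip_width: 0.41
grip_force: 39.9
```

```bash
python3 -c "
from h import *
tip()"
```

```text
t 11.72 tip [30.9 -4.3  9.3] corner [40.  -4.3  0.9] th 28.02 yaw 0.05 roll -0.0 Fplate [-0.7  0.7 -2.1] gw 0.41
```

Still no contact. Continuing in 1 mm steps.

Request:
{"name": "jog_arm", "arguments": {"increments": [{"tx": 0.2, "ty": 0, "tz": 0.4, "wx": 0, "wy": 0, "wz": 0, "gripper": 0.3}, {"tx": 0.3, "ty": 0, "tz": 0.6, "wx": 0, "wy": 0, "wz": 0, "gripper": 0.3}, {"tx": 0.4, "ty": 0, "tz": 0.8, "wx": 0, "wy": 0, "wz": 0, "gripper": 0.3}, {"tx": 0.47, "ty": 0, "tz": 0.9, "wx": 0, "wy": 0, "wz": 0, "gripper": 0.3}, {"tx": 0.47, "ty": 0, "tz": 0.9, "wx": 0, "wy": 0, "wz": 0, "gripper": 0.3}]}}

```text
time: 12.13
position: [0.6268, 0.0887, 0.0839]
tool_rot: [-3.125, 0.269, 0.083]
ft_force: [0.1, 0.0, -1.9]
grip_width: 0.411
grip_force: 39.9
```

Request:
{"name": "jog_arm", "arguments": {"increments": [{"tx": 0.2, "ty": 0, "tz": 0.4, "wx": 0, "wy": 0, "wz": 0, "gripper": 0.3}, {"tx": 0.3, "ty": 0, "tz": 0.6, "wx": 0, "wy": 0, "wz": 0, "gripper": 0.3}, {"tx": 0.4, "ty": 0, "tz": 0.8, "wx": 0, "wy": 0, "wz": 0, "gripper": 0.3}, {"tx": 0.47, "ty": 0, "tz": 0.9, "wx": 0, "wy": 0, "wz": 0, "gripper": 0.3}, {"tx": 0.47, "ty": 0, "tz": 0.9, "wx": 0, "wy": 0, "wz": 0, "gripper": 0.3}]}}

```text
time: 12.55
position: [0.6271, 0.0888, 0.0833]
tool_rot: [-3.125, 0.269, 0.083]
ft_force: [-0.6, 0.0, 0.8]
grip_width: 0.411
grip_force: 39.9
```

```bash
python3 -c "
from h import *
tip()"
```

```text
t 12.55 tip [30.9 -4.2  7.5] corner [40.  -4.2 -0.9] th 28.03 yaw 0.05 roll 0.0 Fplate [-0.2 -0.1  0.9] gw 0.411
```

Contact at about 3 N. The plate lies 0.8 mm below the estimate, so I correct for that. Next: lift, rotate to 18°, and slide down-slope.

Run:
```python
from h import *
R0,p0=tip()
Ra,pa=tool_for((.014,0,.0031),(.031,-.005,.0109),18,gx=.0131)
print(step(R0,p0,Ra,pa).round(3))
Rp,_=plate_pose(PX)
print('down18',(Ra.T@-Rp[:,2]).round(3),'downslope18',(Ra.T@-Rp[:,0]).round(3))
```

```text
t 12.55 tip [30.9 -4.2  7.5] corner [40.  -4.2 -0.9] th 28.03 yaw 0.05 roll 0.0 Fplate [-0.2 -0.1  0.9] gw 0.411
[-4.510e+00  7.660e-01 -2.648e+00  0.000e+00  1.750e-01  1.000e-03]
down18 [ 0.309 -0.     0.951] downslope18 [-0.951  0.     0.309]
```

Request:
{"name": "jog_arm", "arguments": {"increments": [{"tx": -1.6, "ty": 0, "tz": -3.0, "wx": 0, "wy": 0, "wz": 0, "gripper": 0.3}, {"tx": -3, "ty": 0.4, "tz": -3.0, "wx": 0, "wy": 0.06, "wz": 0, "gripper": 0.3}, {"tx": -4.0, "ty": 0.8, "tz": -2.8, "wx": 0, "wy": 0.13, "wz": 0, "gripper": 0.3}, {"tx": -4.5, "ty": 0.8, "tz": -2.65, "wx": 0, "wy": 0.175, "wz": 0, "gripper": 0.3}, {"tx": -4.5, "ty": 0.8, "tz": -2.65, "wx": 0, "wy": 0.175, "wz": 0, "gripper": 0.3}]}}

```text
time: 12.97
position: [0.6204, 0.0895, 0.0855]
tool_rot: [3.115, -0.267, 0.188]
ft_force: [0.3, -1.0, -2.4]
grip_width: 0.414
grip_force: 39.9
```

Request:
{"name": "jog_arm", "arguments": {"increments": [{"tx": 0, "ty": 0, "tz": 0, "wx": 0, "wy": 0, "wz": 0, "gripper": 0.3}, {"tx": -1.9, "ty": 0, "tz": 0.6, "wx": 0, "wy": 0, "wz": 0, "gripper": 0.3}, {"tx": -3.8, "ty": 0, "tz": 1.2, "wx": 0, "wy": 0, "wz": 0, "gripper": 0.3}, {"tx": -5.7, "ty": 0, "tz": 1.85, "wx": 0, "wy": 0, "wz": 0, "gripper": 0.3}, {"tx": -5.7, "ty": 0, "tz": 1.85, "wx": 0, "wy": 0, "wz": 0, "gripper": 0.3}]}}

```text
time: 13.38
position: [0.6173, 0.0893, 0.083]
tool_rot: [3.113, -0.269, 0.189]
ft_force: [-0.1, -0.1, -2.0]
grip_width: 0.41
grip_force: 39.9
```

```bash
python3 -c "
from h import *
tip()"
```

```text
t 13.38 tip [24.7 -5.4 10.3] corner [35.1 -5.4  3.7] th 18.05 yaw 0.03 roll -0.05 Fplate [-0.9 -0.1 -1.8] gw 0.41
```

Request:
{"name": "jog_arm", "arguments": {"increments": [{"tx": -0.2, "ty": 0, "tz": -0.6, "wx": 0, "wy": 0, "wz": 0, "gripper": 0.3}, {"tx": -1.15, "ty": 0, "tz": -0.3, "wx": 0, "wy": 0, "wz": 0, "gripper": 0.3}, {"tx": -2.1, "ty": 0, "tz": 0, "wx": 0, "wy": 0, "wz": 0, "gripper": 0.3}, {"tx": -3.0, "ty": 0, "tz": 0.3, "wx": 0, "wy": 0, "wz": 0, "gripper": 0.3}, {"tx": -3.0, "ty": 0, "tz": 0.3, "wx": 0, "wy": 0, "wz": 0, "gripper": 0.3}]}}

```text
time: 13.8
position: [0.6142, 0.0901, 0.0826]
tool_rot: [3.113, -0.268, 0.19]
ft_force: [0.5, 0.1, -1.9]
grip_width: 0.413
grip_force: 39.9
```

Request:
{"name": "jog_arm", "arguments": {"increments": [{"tx": -0.75, "ty": 0, "tz": 0.25, "wx": 0, "wy": 0, "wz": 0, "gripper": 0.3}, {"tx": -1.5, "ty": 0, "tz": 0.5, "wx": 0, "wy": 0, "wz": 0, "gripper": 0.3}, {"tx": -2.2, "ty": 0, "tz": 0.7, "wx": 0, "wy": 0, "wz": 0, "gripper": 0.3}, {"tx": -2.85, "ty": 0, "tz": 0.93, "wx": 0, "wy": 0, "wz": 0, "gripper": 0.3}, {"tx": -2.85, "ty": 0, "tz": 0.93, "wx": 0, "wy": 0, "wz": 0, "gripper": 0.3}]}}

```text
time: 14.22
position: [0.6116, 0.0906, 0.0814]
tool_rot: [3.113, -0.268, 0.19]
ft_force: [-0.3, -0.2, -2.5]
grip_width: 0.403
grip_force: 39.9
```

```bash
python3 -c "
from h import *
tip()"
```

```text
t 14.22 tip [18.8 -5.1 11.3] corner [29.3 -5.   4.7] th 18.01 yaw 0.06 roll 0.0 Fplate [-1.3 -0.2 -2.2] gw 0.403
```

Request:
{"name": "jog_arm", "arguments": {"increments": [{"tx": 0.1, "ty": 0, "tz": 0.4, "wx": 0, "wy": 0, "wz": 0, "gripper": 0.3}, {"tx": -0.8, "ty": 0, "tz": 0.7, "wx": 0, "wy": 0, "wz": 0, "gripper": 0.3}, {"tx": -1.5, "ty": 0, "tz": 0.9, "wx": 0, "wy": 0, "wz": 0, "gripper": 0.3}, {"tx": -2.2, "ty": 0, "tz": 1.1, "wx": 0, "wy": 0, "wz": 0, "gripper": 0.3}, {"tx": -2.2, "ty": 0, "tz": 1.1, "wx": 0, "wy": 0, "wz": 0, "gripper": 0.3}]}}

```text
time: 14.63
position: [0.6096, 0.091, 0.08]
tool_rot: [3.113, -0.268, 0.19]
ft_force: [0.8, -0.4, -2.8]
grip_width: 0.405
grip_force: 39.9
```

```bash
python3 -c "
from h import *
tip()"
```

```text
t 14.63 tip [16.4 -5.1 10.9] corner [26.8 -5.1  4.3] th 18.01 yaw 0.06 roll -0.0 Fplate [-0.4 -0.3 -2.9] gw 0.405
```

Request:
{"name": "jog_arm", "arguments": {"increments": [{"tx": -0.5, "ty": 0, "tz": 0.15, "wx": 0, "wy": 0, "wz": 0, "gripper": 0.3}, {"tx": -1, "ty": 0, "tz": 0.3, "wx": 0, "wy": 0, "wz": 0, "gripper": 0.3}, {"tx": -1.5, "ty": 0, "tz": 0.5, "wx": 0, "wy": 0, "wz": 0, "gripper": 0.3}, {"tx": -1.9, "ty": 0, "tz": 0.6, "wx": 0, "wy": 0, "wz": 0, "gripper": 0.3}, {"tx": -1.9, "ty": 0, "tz": 0.6, "wx": 0, "wy": 0, "wz": 0, "gripper": 0.3}]}}

```text
time: 15.05
position: [0.6079, 0.0912, 0.0792]
tool_rot: [3.113, -0.268, 0.19]
ft_force: [0.1, 0.5, -2.1]
grip_width: 0.409
grip_force: 39.9
```

```bash
python3 -c "
from h import *
tip()"
```

```text
t 15.05 tip [14.5 -5.1 10.9] corner [24.9 -5.1  4.3] th 18.01 yaw 0.06 roll -0.0 Fplate [-0.9  0.5 -1.9] gw 0.409
```

Request:
{"name": "jog_arm", "arguments": {"increments": [{"tx": -0.5, "ty": 0, "tz": 0.15, "wx": 0, "wy": 0, "wz": 0, "gripper": 0.3}, {"tx": -1, "ty": 0, "tz": 0.3, "wx": 0, "wy": 0, "wz": 0, "gripper": 0.3}, {"tx": -1.5, "ty": 0, "tz": 0.5, "wx": 0, "wy": 0, "wz": 0, "gripper": 0.3}, {"tx": -1.9, "ty": 0, "tz": 0.6, "wx": 0, "wy": 0, "wz": 0, "gripper": 0.3}, {"tx": -1.9, "ty": 0, "tz": 0.6, "wx": 0, "wy": 0, "wz": 0, "gripper": 0.3}]}}

```text
time: 15.47
position: [0.6062, 0.0915, 0.0784]
tool_rot: [3.113, -0.268, 0.191]
ft_force: [0.3, 0.5, -2.1]
grip_width: 0.405
grip_force: 39.9
```

```bash
python3 -c "
from h import *
tip()"
```

```text
t 15.47 tip [12.6 -5.1 11. ] corner [23.  -5.1  4.3] th 17.99 yaw 0.06 roll -0.0 Fplate [-0.7  0.5 -2. ] gw 0.405
```

Request:
{"name": "jog_arm", "arguments": {"increments": [{"tx": -0.5, "ty": 0, "tz": 0.15, "wx": 0, "wy": 0, "wz": 0, "gripper": 0.3}, {"tx": -1, "ty": 0, "tz": 0.3, "wx": 0, "wy": 0, "wz": 0, "gripper": 0.3}, {"tx": -1.5, "ty": 0, "tz": 0.5, "wx": 0, "wy": 0, "wz": 0, "gripper": 0.3}, {"tx": -1.9, "ty": 0, "tz": 0.6, "wx": 0, "wy": 0, "wz": 0, "gripper": 0.3}, {"tx": -1.9, "ty": 0, "tz": 0.6, "wx": 0, "wy": 0, "wz": 0, "gripper": 0.3}]}}

```text
time: 15.88
position: [0.6059, 0.0916, 0.0783]
tool_rot: [3.113, -0.269, 0.195]
ft_force: [4.2, -0.2, -0.3]
grip_width: 0.411
grip_force: 39.9
```

```bash
python3 -c "
from h import *
tip()"
```

```text
t 15.88 tip [12.3 -5.1 11. ] corner [22.7 -5.1  4.4] th 17.82 yaw 0.04 roll 0.02 Fplate [ 3.7  0.5 -2. ] gw 0.411
```

A push of about 4.4 N up-slope shows at tip x of about 12.4, so there is contact. A small lift will tell whether the lip is really under the flange.

Request:
{"name": "jog_arm", "arguments": {"increments": [{"tx": 1.2, "ty": 0, "tz": -0.4, "wx": 0, "wy": 0, "wz": 0, "gripper": 0.3}, {"tx": 1.0, "ty": 0, "tz": -0.9, "wx": 0, "wy": 0, "wz": 0, "gripper": 0.3}, {"tx": 0.9, "ty": 0, "tz": -1.4, "wx": 0, "wy": 0, "wz": 0, "gripper": 0.3}, {"tx": 0.7, "ty": 0, "tz": -1.9, "wx": 0, "wy": 0, "wz": 0, "gripper": 0.3}, {"tx": 0.7, "ty": 0, "tz": -1.9, "wx": 0, "wy": 0, "wz": 0, "gripper": 0.3}]}}

```text
time: 16.3
position: [0.6056, 0.0916, 0.0793]
tool_rot: [3.113, -0.268, 0.193]
ft_force: [6.3, -0.9, -7.4]
grip_width: 0.409
grip_force: 39.9
```

```bash
python3 -c "
from h import *
tip()"
```

```text
t 16.3 tip [12.5 -5.2 12. ] corner [22.9 -5.2  5.4] th 17.89 yaw 0.05 roll -0.01 Fplate [ 2.6  0.2 -9.3] gw 0.409
```

The lift is resisted with about 7 N, so the lip is under the flange. Now I lower back, tilt to 12° about the rail edge, and settle.

Run:
```python
from h import *
R0,p0=tip()
for th in (17.9,16,14,12):
  Ra,pa=tool_for((.0185,0,.008),(.0184,-.0051,.0142),th,gx=.0131); print(th,step(R0,p0,Ra,pa).round(3))
```

```text
t 16.3 tip [12.5 -5.2 12. ] corner [22.9 -5.2  5.4] th 17.89 yaw 0.05 roll -0.01 Fplate [ 2.6  0.2 -9.3] gw 0.409
17.9 [ 4.780e-01 -5.700e-02  1.025e+00  1.000e-03 -0.000e+00  1.000e-03]
16 [ 6.700e-02 -5.800e-02  1.211e+00  1.000e-03  3.300e-02  1.000e-03]
14 [-3.600e-01 -5.800e-02  1.421e+00  1.000e-03  6.800e-02  1.000e-03]
12 [-7.780e-01 -5.900e-02  1.646e+00  1.000e-03  1.030e-01  1.000e-03]
```

Request:
{"name": "jog_arm", "arguments": {"increments": [{"tx": 0.6, "ty": 0, "tz": 1.3, "wx": 0, "wy": 0, "wz": 0, "gripper": 0.3}, {"tx": 0.2, "ty": 0, "tz": 1.5, "wx": 0, "wy": 0.033, "wz": 0, "gripper": 0.3}, {"tx": -0.2, "ty": 0, "tz": 1.7, "wx": 0, "wy": 0.068, "wz": 0, "gripper": 0.3}, {"tx": -0.6, "ty": 0, "tz": 1.9, "wx": 0, "wy": 0.103, "wz": 0, "gripper": 0.3}, {"tx": -0.6, "ty": 0, "tz": 1.9, "wx": 0, "wy": 0.103, "wz": 0, "gripper": 0.3}]}}

```text
time: 16.72
position: [0.6045, 0.0916, 0.0777]
tool_rot: [3.09, -0.266, 0.353]
ft_force: [5.0, -1.2, -2.0]
grip_width: 0.412
grip_force: 39.9
```

```bash
python3 -c "
from h import *
tip()"
```

```text
t 16.72 tip [12.5 -5.3 10.7] corner [23.6 -5.3  5.2] th 11.96 yaw 0.08 roll 0.02 Fplate [ 3.8 -0.3 -4. ] gw 0.412
```

Request:
{"name": "jog_arm", "arguments": {"increments": [{"tx": 0.4, "ty": 0, "tz": 0.2, "wx": 0, "wy": 0, "wz": 0, "gripper": 0.3}, {"tx": 0.4, "ty": 0, "tz": 0.2, "wx": 0, "wy": 0, "wz": 0, "gripper": 0.45}, {"tx": 0.4, "ty": 0, "tz": 0.2, "wx": 0, "wy": 0, "wz": 0, "gripper": 0.55}, {"tx": 0.4, "ty": 0, "tz": 0.2, "wx": 0, "wy": 0, "wz": 0, "gripper": 0.65}, {"tx": 0.4, "ty": 0, "tz": 0.2, "wx": 0, "wy": 0, "wz": 0, "gripper": 0.65}]}}

```text
time: 17.13
position: [0.6045, 0.092, 0.0772]
tool_rot: [3.091, -0.266, 0.347]
ft_force: [-0.2, 0.9, -0.5]
grip_width: 0.591
grip_force: 0.0
```

Run:
```python
from h import *
R0,p0=tip()
# retreat: straight back along tool z 90mm
t=snap('top');s=snap('side')
m=np.zeros((400,800,3),np.uint8)
m[:,:400]=cv2.resize(t[125:205,240:320],(400,400),interpolation=2);m[:,400:]=cv2.resize(s[110:200,290:380],(400,400),interpolation=2)
cv2.imwrite('pics/m5.png',m)
```

```text
t 17.13 tip [12.2 -5.  10.3] corner [23.3 -5.   4.7] th 12.17 yaw 0.07 roll -0.01 Fplate [-0.5  0.9 -0.3] gw 0.591
```

View pics/m5.png

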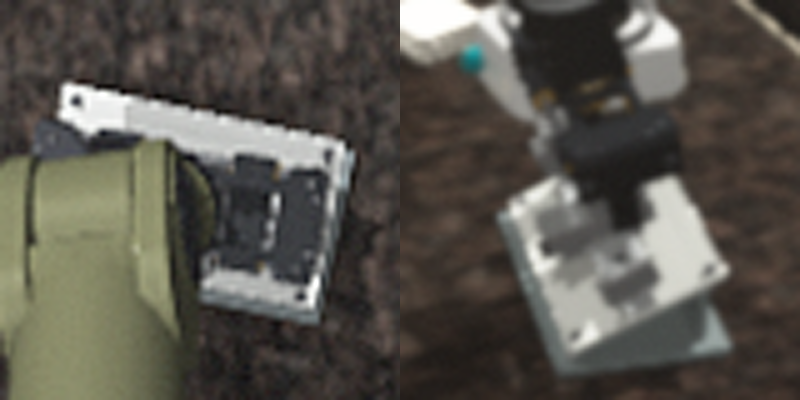

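The side view shows the module left hooked on the rail with the fingers open. I'll retreat, close the gripper, and go over the step.

Run:
```python
from h import *
R0,p0=tip()
pb=p0-R0[:,2]*.055
def press(h,x,th):  # TCP on the step at height h above it, module hanging at angle th
    Rp,tp=plate_pose(PX); Rm=Rp@R.from_euler('y',th,degrees=True).as_matrix()
    return Rm@F, Rp@np.array([.0182,-.0051,.0142])+tp+Rm@(np.array([x,0,.026+h])-[.0185,0,.008])
Ra,pa=press(.05,-.032,6); Rb,pb2=press(.012,-.032,6)
print(step(R0,pb,Ra,pa).round(3)); print(step(Ra,pa,Rb,pb2).round(3)); print(step(R0,pb,Rb,pb2).round(3))
# where step surface is at th=11, in that frame
Rc,pc=press(0,-.032,11.5); print('contact expected',step(Rb,pb2,Rb,pc).round(2)); Rc,pc=press(0,-.032,0); print('home',step(Rb,pb2,Rb,pc).round(2))
```

```text
t 17.23 tip [12.4 -5.  10.3] corner [23.5 -5.   4.7] th 12.14 yaw 0.07 roll -0.01 Fplate [ 0.9 -0.2  0.5] gw 0.624
[-5.178e+01  3.900e-02  5.130e+00  0.000e+00  1.070e-01  1.000e-03]
[ 0. -0. 38.  0.  0.  0.]
[-4.7712e+01  2.8000e-02  4.2912e+01  0.0000e+00  1.0700e-01  1.0000e-03]
contact expected [1.96 0.   7.24 0.   0.   0.  ]
home [-1.6  -0.   17.38  0.    0.    0.  ]
```

Request:
{"name": "jog_arm", "arguments": {"increments": [{"tx": 0, "ty": 0, "tz": 0, "wx": 0, "wy": 0, "wz": 0, "gripper": 0.65}, {"tx": 0, "ty": 0, "tz": -8, "wx": 0, "wy": 0, "wz": 0, "gripper": 0.65}, {"tx": 0, "ty": 0, "tz": -24, "wx": 0, "wy": 0, "wz": 0, "gripper": 0.65}, {"tx": 0, "ty": 0, "tz": -42, "wx": 0, "wy": 0, "wz": 0, "gripper": 0.65}, {"tx": 0, "ty": 0, "tz": -55, "wx": 0, "wy": 0, "wz": 0, "gripper": 0.6}]}}

```text
time: 17.65
position: [0.5931, 0.0938, 0.1329]
tool_rot: [3.091, -0.267, 0.351]
ft_force: [0.7, 0.4, 1.2]
grip_width: 0.629
grip_force: 0.0
```

Request:
{"name": "jog_arm", "arguments": {"increments": [{"tx": 0, "ty": 0, "tz": 0, "wx": 0, "wy": 0, "wz": 0, "gripper": 0}, {"tx": 0, "ty": 0, "tz": 0, "wx": 0, "wy": 0, "wz": 0, "gripper": 0}, {"tx": 0, "ty": 0, "tz": 0, "wx": 0, "wy": 0, "wz": 0, "gripper": 0}, {"tx": 0, "ty": 0, "tz": 0, "wx": 0, "wy": 0, "wz": 0, "gripper": 0}, {"tx": 0, "ty": 0, "tz": 0, "wx": 0, "wy": 0, "wz": 0, "gripper": 0}], "grip_force": 20}}

```text
time: 18.07
position: [0.5923, 0.0936, 0.1301]
tool_rot: [3.09, -0.266, 0.347]
ft_force: [-0.0, -0.4, -0.2]
grip_width: 0.309
grip_force: 0.0
```

Request:
{"name": "jog_arm", "arguments": {"increments": [{"tx": -10, "ty": 0, "tz": 1, "wx": 0, "wy": 0.02, "wz": 0, "gripper": 0}, {"tx": -26, "ty": 0, "tz": 2, "wx": 0, "wy": 0.05, "wz": 0, "gripper": 0}, {"tx": -42, "ty": 0, "tz": 4, "wx": 0, "wy": 0.08, "wz": 0, "gripper": 0}, {"tx": -52, "ty": 0, "tz": 5, "wx": 0, "wy": 0.107, "wz": 0, "gripper": 0}, {"tx": -52, "ty": 0, "tz": 5, "wx": 0, "wy": 0.107, "wz": 0, "gripper": 0}]}}

```text
time: 18.48
position: [0.5401, 0.1028, 0.112]
tool_rot: [3.06, -0.259, 0.506]
ft_force: [0.1, -0.2, 0.2]
grip_width: 0.016
grip_force: 0.0
```

Request:
{"name": "jog_arm", "arguments": {"increments": [{"tx": 0, "ty": 0, "tz": 0, "wx": 0, "wy": 0, "wz": 0, "gripper": 0}, {"tx": 0, "ty": 0, "tz": 10, "wx": 0, "wy": 0, "wz": 0, "gripper": 0}, {"tx": 0, "ty": 0, "tz": 22, "wx": 0, "wy": 0, "wz": 0, "gripper": 0}, {"tx": 0, "ty": 0, "tz": 32, "wx": 0, "wy": 0, "wz": 0, "gripper": 0}, {"tx": 0, "ty": 0, "tz": 35, "wx": 0, "wy": 0, "wz": 0, "gripper": 0}]}}

```text
time: 18.9
position: [0.5564, 0.0993, 0.0809]
tool_rot: [3.057, -0.265, 0.512]
ft_force: [0.1, -0.2, -0.0]
grip_width: 0.003
grip_force: 0.0
```

```bash
cat >> h.py <<'E'
def stepstate():
    R0,p0=cur(); Rp,tp=plate_pose(PX); s=ctrl.get_state(); Rm=R0@F
    # TCP in module frame if module were home (0 deg): x, y, height above step
    q=Rp.T@(p0-tp)-np.array([.0182,-.0051,.0142])+np.array([.0185,0,.008]); q[2]-=.026
    print('t',round(s['time'],2),'TCP in home module frame, mm above step',(q*1e3).round(1),'F',(Rp.T@s['ft_force']).round(1),'gw',round(s['grip_width'],3))
E
python3 -c "
from h import *
stepstate()"
```

```text
t 18.9 TCP in home module frame, mm above step [-27.3  -0.9  19.1] F [ 0.1 -0.2 -0.1] gw 0.003
```

Request:
{"name": "jog_arm", "arguments": {"increments": [{"tx": -3, "ty": 0, "tz": 0, "wx": 0, "wy": 0, "wz": 0, "gripper": 0}, {"tx": -6, "ty": -1, "tz": 2, "wx": 0, "wy": 0, "wz": 0, "gripper": 0}, {"tx": -6, "ty": -1, "tz": 4, "wx": 0, "wy": 0, "wz": 0, "gripper": 0}, {"tx": -6, "ty": -1, "tz": 5, "wx": 0, "wy": 0, "wz": 0, "gripper": 0}, {"tx": -6, "ty": -1, "tz": 6, "wx": 0, "wy": 0, "wz": 0, "gripper": 0}]}}

```text
time: 19.32
position: [0.5521, 0.1022, 0.0742]
tool_rot: [3.059, -0.263, 0.514]
ft_force: [-0.1, -1.0, -0.4]
grip_width: 0.009
grip_force: 0.0
```

Request:
{"name": "jog_arm", "arguments": {"increments": [{"tx": 0, "ty": 0, "tz": 0.7, "wx": 0, "wy": 0, "wz": 0, "gripper": 0}, {"tx": 0, "ty": 0, "tz": 1.4, "wx": 0, "wy": 0, "wz": 0, "gripper": 0}, {"tx": 0, "ty": 0, "tz": 2.1, "wx": 0, "wy": 0, "wz": 0, "gripper": 0}, {"tx": 0, "ty": 0, "tz": 2.5, "wx": 0, "wy": 0, "wz": 0, "gripper": 0}, {"tx": 0, "ty": 0, "tz": 2.5, "wx": 0, "wy": 0, "wz": 0, "gripper": 0}]}}

```text
time: 19.73
position: [0.5526, 0.1018, 0.0715]
tool_rot: [3.059, -0.264, 0.513]
ft_force: [0.6, -0.6, 0.1]
grip_width: 0.002
grip_force: 0.0
```

```bash
python3 -c "
from h import *
stepstate()"
```

```text
t 19.73 TCP in home module frame, mm above step [-35.    0.9  12.4] F [ 0.7 -0.4 -0.2] gw 0.002
```

Request:
{"name": "jog_arm", "arguments": {"increments": [{"tx": 0, "ty": 0, "tz": 0.5, "wx": 0, "wy": 0, "wz": 0, "gripper": 0}, {"tx": 0, "ty": 0, "tz": 1, "wx": 0, "wy": 0, "wz": 0, "gripper": 0}, {"tx": 0, "ty": 0, "tz": 1.5, "wx": 0, "wy": 0, "wz": 0, "gripper": 0}, {"tx": 0, "ty": 0, "tz": 2, "wx": 0, "wy": 0, "wz": 0, "gripper": 0}, {"tx": 0, "ty": 0, "tz": 2, "wx": 0, "wy": 0, "wz": 0, "gripper": 0}]}}

```text
time: 20.15
position: [0.5533, 0.1018, 0.0696]
tool_rot: [3.059, -0.263, 0.513]
ft_force: [0.3, -0.6, 0.1]
grip_width: 0.006
grip_force: 0.3
```

Request:
{"name": "jog_arm", "arguments": {"increments": [{"tx": 0, "ty": 0, "tz": 0.5, "wx": 0, "wy": 0, "wz": 0, "gripper": 0}, {"tx": 0, "ty": 0, "tz": 1, "wx": 0, "wy": 0, "wz": 0, "gripper": 0}, {"tx": 0, "ty": 0, "tz": 1.5, "wx": 0, "wy": 0, "wz": 0, "gripper": 0}, {"tx": 0, "ty": 0, "tz": 2, "wx": 0, "wy": 0, "wz": 0, "gripper": 0}, {"tx": 0, "ty": 0, "tz": 2, "wx": 0, "wy": 0, "wz": 0, "gripper": 0}]}}

```text
time: 20.57
position: [0.5533, 0.1017, 0.0674]
tool_rot: [3.059, -0.263, 0.511]
ft_force: [-4.0, 1.0, 2.9]
grip_width: 0.005
grip_force: 1.9
```

```bash
python3 -c "
from h import *
stepstate()"
```

```text
t 20.57 TCP in home module frame, mm above step [-36.1   1.    8.4] F [-2.5  0.3  4.4] gw 0.005
```

Request:
{"name": "jog_arm", "arguments": {"increments": [{"tx": 0, "ty": 0, "tz": 0.4, "wx": 0, "wy": 0, "wz": 0, "gripper": 0}, {"tx": 0, "ty": 0, "tz": 0.8, "wx": 0, "wy": 0, "wz": 0, "gripper": 0}, {"tx": 0, "ty": 0, "tz": 1.2, "wx": 0, "wy": 0, "wz": 0, "gripper": 0}, {"tx": 0, "ty": 0, "tz": 1.6, "wx": 0, "wy": 0, "wz": 0, "gripper": 0}, {"tx": 0, "ty": 0, "tz": 2, "wx": 0, "wy": 0, "wz": 0, "gripper": 0}]}}

```text
time: 20.98
position: [0.5552, 0.1014, 0.0661]
tool_rot: [3.059, -0.264, 0.515]
ft_force: [0.2, -0.7, 0.5]
grip_width: 0.007
grip_force: 0.1
```

```bash
python3 -c "
from h import *
stepstate()"
```

```text
t 20.98 TCP in home module frame, mm above step [-34.9   0.9   6.4] F [ 0.5 -0.6  0.3] gw 0.007
```

Request:
{"name": "jog_arm", "arguments": {"increments": [{"tx": 0, "ty": 0, "tz": 0.6, "wx": 0, "wy": 0, "wz": 0, "gripper": 0}, {"tx": 0, "ty": 0, "tz": 1.2, "wx": 0, "wy": 0, "wz": 0, "gripper": 0}, {"tx": 0, "ty": 0, "tz": 1.8, "wx": 0, "wy": 0, "wz": 0, "gripper": 0}, {"tx": 0, "ty": 0, "tz": 2.4, "wx": 0, "wy": 0, "wz": 0, "gripper": 0}, {"tx": 0, "ty": 0, "tz": 2.4, "wx": 0, "wy": 0, "wz": 0, "gripper": 0}]}}

```text
time: 21.4
position: [0.5554, 0.1013, 0.0635]
tool_rot: [3.059, -0.264, 0.513]
ft_force: [-0.2, 0.0, 0.1]
grip_width: 0.004
grip_force: 0.0
```

Run:
```python
from h import *
stepstate()
t=snap('top');s=snap('side')
m=np.zeros((400,800,3),np.uint8)
m[:,:400]=cv2.resize(t[125:205,240:320],(400,400),interpolation=2);m[:,400:]=cv2.resize(s[120:200,300:380],(400,400),interpolation=2)
cv2.imwrite('pics/m6.png',m)
```

```text
t 21.4 TCP in home module frame, mm above step [-35.8   0.9   4. ] F [-0.1 -0.   0.2] gw 0.004
```

View pics/m6.png

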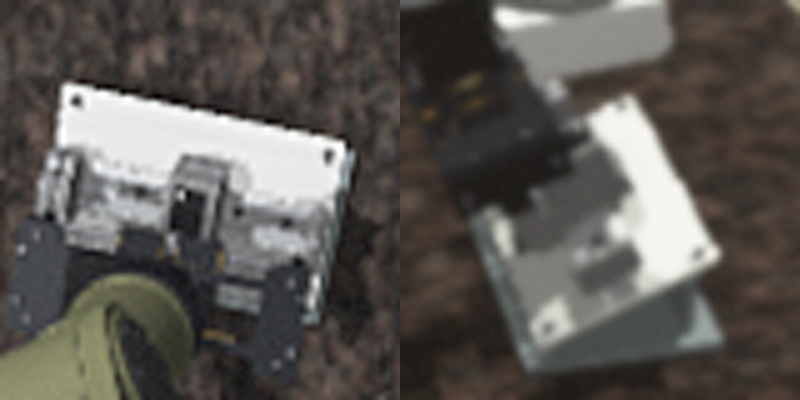

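The module sits square on the rail and in line with it, and the tool is over the step. The force has dropped, so the clip looks snapped. I'll press on to home.

Request:
{"name": "jog_arm", "arguments": {"increments": [{"tx": 0, "ty": 0, "tz": 0.5, "wx": 0, "wy": 0, "wz": 0, "gripper": 0}, {"tx": 0, "ty": 0, "tz": 1, "wx": 0, "wy": 0, "wz": 0, "gripper": 0}, {"tx": 0, "ty": 0, "tz": 1.5, "wx": 0, "wy": 0, "wz": 0, "gripper": 0}, {"tx": 0, "ty": 0, "tz": 2, "wx": 0, "wy": 0, "wz": 0, "gripper": 0}, {"tx": 0, "ty": 0, "tz": 2, "wx": 0, "wy": 0, "wz": 0, "gripper": 0}]}}

```text
time: 21.92
position: [0.5559, 0.1012, 0.0616]
tool_rot: [3.059, -0.264, 0.513]
ft_force: [-0.3, 0.6, 0.2]
grip_width: 0.007
grip_force: 0.0
```

Request:
{"name": "jog_arm", "arguments": {"increments": [{"tx": 0, "ty": 0, "tz": 0.4, "wx": 0, "wy": 0, "wz": 0, "gripper": 0}, {"tx": 0, "ty": 0, "tz": 0.8, "wx": 0, "wy": 0, "wz": 0, "gripper": 0}, {"tx": 0, "ty": 0, "tz": 1.2, "wx": 0, "wy": 0, "wz": 0, "gripper": 0}, {"tx": 0, "ty": 0, "tz": 1.5, "wx": 0, "wy": 0, "wz": 0, "gripper": 0}, {"tx": 0, "ty": 0, "tz": 1.5, "wx": 0, "wy": 0, "wz": 0, "gripper": 0}]}}

```text
time: 22.33
position: [0.5563, 0.1013, 0.0604]
tool_rot: [3.059, -0.264, 0.512]
ft_force: [-3.1, -0.7, 3.8]
grip_width: -0.001
grip_force: 2.6
```

```bash
python3 -c "
from h import *
stepstate()"
```

```text
t 22.33 TCP in home module frame, mm above step [-36.3   1.    0.8] F [-1.  -1.2  4.7] gw -0.001
```

Request:
{"name": "jog_arm", "arguments": {"increments": [{"tx": 0, "ty": 0, "tz": 0.3, "wx": 0, "wy": 0, "wz": 0, "gripper": 0}, {"tx": 0, "ty": 0, "tz": 0.6, "wx": 0, "wy": 0, "wz": 0, "gripper": 0}, {"tx": 0, "ty": 0, "tz": 0.9, "wx": 0, "wy": 0, "wz": 0, "gripper": 0}, {"tx": 0, "ty": 0, "tz": 1.2, "wx": 0, "wy": 0, "wz": 0, "gripper": 0}, {"tx": 0, "ty": 0, "tz": 1.2, "wx": 0, "wy": 0, "wz": 0, "gripper": 0}]}}

```text
time: 22.75
position: [0.5565, 0.1013, 0.06]
tool_rot: [3.059, -0.264, 0.511]
ft_force: [-11.0, -0.3, 15.3]
grip_width: 0.003
grip_force: 9.2
```

```bash
python3 -c "
from h import *
stepstate()"
```

```text
t 22.75 TCP in home module frame, mm above step [-36.3   1.1   0.3] F [-3.3 -2.2 18.4] gw 0.003
```

A hard stop at home: 18 N within 0.5 mm. I'll retreat and check.

Request:
{"name": "jog_arm", "arguments": {"increments": [{"tx": 0, "ty": 0, "tz": -3, "wx": 0, "wy": 0, "wz": 0, "gripper": 0}, {"tx": 0, "ty": 0, "tz": -10, "wx": 0, "wy": 0, "wz": 0, "gripper": 0}, {"tx": 0, "ty": 0, "tz": -30, "wx": 0, "wy": 0, "wz": 0, "gripper": 0}, {"tx": 0, "ty": 0, "tz": -60, "wx": 0, "wy": 0, "wz": 0, "gripper": 0}, {"tx": 0, "ty": 0, "tz": -90, "wx": 0, "wy": 0, "wz": 0, "gripper": 0}]}}

```text
time: 23.17
position: [0.5271, 0.1053, 0.1447]
tool_rot: [3.057, -0.264, 0.511]
ft_force: [-0.1, 0.3, -0.5]
grip_width: 0.006
grip_force: 0.0
```

Request:
{"name": "jog_arm", "arguments": {"increments": [{"tx": 0, "ty": 20, "tz": -20, "wx": 0, "wy": 0, "wz": 0, "gripper": 0}, {"tx": 0, "ty": 60, "tz": -40, "wx": 0, "wy": 0, "wz": 0, "gripper": 0}, {"tx": 0, "ty": 100, "tz": -40, "wx": 0, "wy": 0, "wz": 0, "gripper": 0}, {"tx": 0, "ty": 140, "tz": -40, "wx": 0, "wy": 0, "wz": 0, "gripper": 0}, {"tx": 0, "ty": 160, "tz": -40, "wx": 0, "wy": 0, "wz": 0, "gripper": 0}]}}

```text
time: 23.58
position: [0.4894, -0.0404, 0.1827]
tool_rot: [3.06, -0.26, 0.514]
ft_force: [0.4, 0.2, 0.4]
grip_width: 0.003
grip_force: 0.0
```

Run:
```python
from h import *
t=snap('top');s=snap('side')
Rp,tp=plate_pose(PX)
Q=np.array([[x,y,z] for x in(-.007,.035) for y in(-.018,.018) for z in(.056,)]+[[-.045,-.018,.026],[-.045,.018,.026]])
def over(th):
    Rm=Rp@R.from_euler('y',th,degrees=True).as_matrix(); return (Q-[.0185,0,.008])@Rm.T+Rp@np.array([.0182,-.0045,.0142])+tp
m=np.zeros((560,800,3),np.uint8)
for i,(c,u,v,w,h) in enumerate((('top',250,145,50,40),('side',315,135,40,40))):
    k=400//w; a=cv2.resize(CAM[c]['color'][v:v+h,u:u+w],None,fx=k,fy=k,interpolation=2)
    for th,col in((0,(0,255,0)),(10,(0,0,255))):
        for p in proj(c,over(th)): cv2.circle(a,tuple(int(q) for q in (p-[u,v]+.5)*k),3,col,1)
    m[:a.shape[0],400*i:400*i+a.shape[1]]=a[:560]
cv2.imwrite('pics/m7.png',m); print(ctrl.get_state()['time'],ctrl.get_state()['position'])
```

```text
23.6833 [ 0.48828296 -0.04960354  0.18236719]
```

View pics/m7.png

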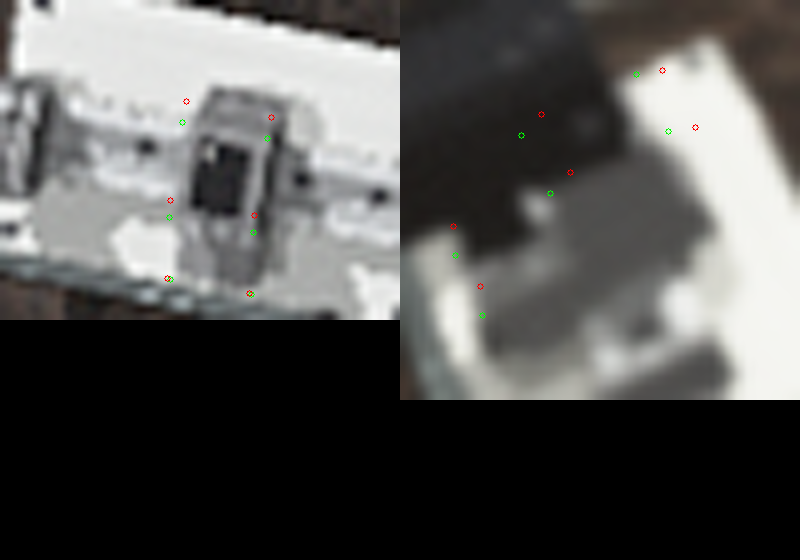

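The module is off the gripper, but the arm still hides the side view, and the top view shows it a few mm toward -y from the overlay. I'll clear the arm and take a final look.

Request:
{"name": "jog_arm", "arguments": {"increments": [{"tx": 0, "ty": 30, "tz": -10, "wx": 0, "wy": 0, "wz": 0, "gripper": 0}, {"tx": 0, "ty": 70, "tz": -20, "wx": 0, "wy": 0, "wz": 0, "gripper": 0}, {"tx": 0, "ty": 110, "tz": -20, "wx": 0, "wy": 0, "wz": 0, "gripper": 0}, {"tx": 0, "ty": 145, "tz": -20, "wx": 0, "wy": 0, "wz": 0, "gripper": 0}, {"tx": 0, "ty": 170, "tz": -20, "wx": 0, "wy": 0, "wz": 0, "gripper": 0}]}}

```text
time: 24.1
position: [0.4532, -0.2094, 0.202]
tool_rot: [3.057, -0.266, 0.514]
ft_force: [0.7, -0.2, -0.4]
grip_width: 0.008
grip_force: 0.0
```

Run:
```python
from h import *
t=snap('top');s=snap('side')
def crop(im,u,v,w,h,k):
    a=cv2.resize(im[v:v+h,u:u+w],None,fx=k,fy=k,interpolation=cv2.INTER_CUBIC)
    for i in range(0,w,5): cv2.putText(a,str(u+i),(i*k,8),0,.3,(0,0,255),1); cv2.line(a,(i*k,10),(i*k,15),(0,0,255),1)
    for i in range(5,h,5): cv2.putText(a,str(v+i),(0,i*k+3),0,.3,(0,0,255),1)
    return a
A=crop(t,262,148,30,40,13);B=crop(s,312,132,40,50,10)
m=np.zeros((520,800,3),np.uint8); m[:520,:390]=A; m[:500,400:800]=B
cv2.imwrite('pics/m8.png',m)
```

```text
(no output)
```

View pics/m8.png

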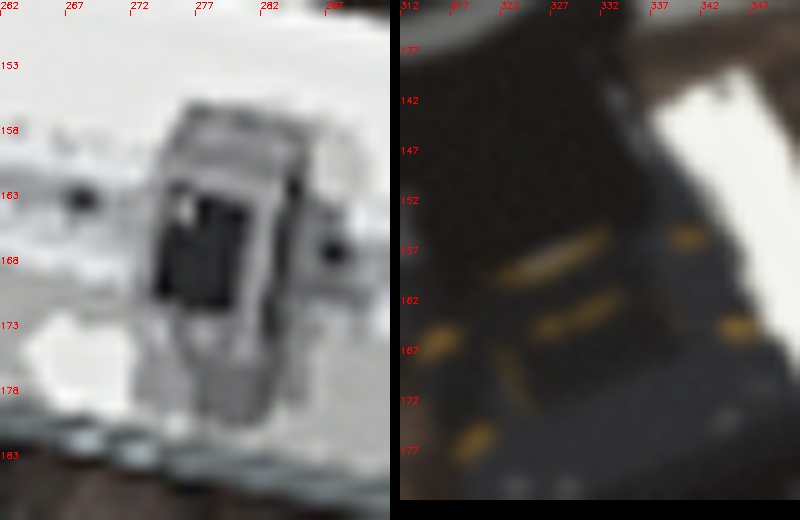

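The top view puts the screen centre at about (277.5,167.5), matching the 0° overlay rather than the 10° one, so the module looks home and square. The side view is still blocked. I'll clear the arm and check the screen position numerically, since my pictures are used up.

Request:
{"name": "jog_arm", "arguments": {"increments": [{"tx": 20, "ty": 25, "tz": 0, "wx": 0, "wy": 0, "wz": 0, "gripper": 0}, {"tx": 45, "ty": 50, "tz": 0, "wx": 0, "wy": 0, "wz": 0, "gripper": 0}, {"tx": 70, "ty": 80, "tz": 10, "wx": 0, "wy": 0, "wz": 0, "gripper": 0}, {"tx": 85, "ty": 100, "tz": 20, "wx": 0, "wy": 0, "wz": 0, "gripper": 0}, {"tx": 90, "ty": 110, "tz": 20, "wx": 0, "wy": 0, "wz": 0, "gripper": 0}]}}

```text
time: 24.62
position: [0.5272, -0.3323, 0.2108]
tool_rot: [3.057, -0.264, 0.51]
ft_force: [0.3, 1.3, -0.4]
grip_width: 0.005
grip_force: 0.0
```

Run:
```python
from h import *
Rp,tp=plate_pose(PX)
snap('top');snap('side')
def at(P,th):
    Rm=Rp@R.from_euler('y',th,degrees=True).as_matrix(); return (np.array(P)-[.0185,0,.008])@Rm.T+Rp@np.array([.0182,-.0051,.0142])+tp
C=[[.014,0,.056]]
for c,box in (('top',(268,155,290,178)),('side',(318,135,352,172))):
    g=cv2.cvtColor(CAM[c]['color'],cv2.COLOR_BGR2GRAY); u0,v0,u1,v1=box
    m=(g[v0:v1,u0:u1]<50).astype(np.uint8); n,l,s,ce=cv2.connectedComponentsWithStats(m)
    print(c,[((ce[i]+[u0,v0]).round(1).tolist(),int(s[i,4])) for i in range(1,n) if s[i,4]>8],'pred',[(th,proj(c,at(C,th)).round(1).tolist()) for th in(0,5,10)])
    print(vision.spot_in(c,'module')[:4], [proj(c,at([[-.049,y,.01],[.035,y,.056]],0)).round(0).tolist() for y in(-.018,.018)])
print(ctrl.get_state()['time'],ctrl.get_state()['position'])
```

```text
top [([277.1, 167.5], 41)] pred [(0, [[277.0, 166.8]]), (5, [[277.1, 165.6]]), (10, [[277.3, 164.4]])]
[{'bbox': [274.8, 154.9, 289.3, 180.2], 'conf': 0.49}, {'bbox': [406.7, 212.4, 419.6, 222.2], 'conf': 0.4}] [[[282.0, 181.0], [283.0, 162.0]], [[272.0, 179.0], [273.0, 160.0]]]
side [] pred [(0, [[334.0, 147.9]]), (5, [[335.1, 147.3]]), (10, [[336.3, 146.7]])]
[{'bbox': [321.1, 143.8, 347.3, 171.1], 'conf': 0.94}, {'bbox': [342.0, 284.3, 368.1, 320.0], 'conf': 0.92}, {'bbox': [309.2, 318.4, 331.7, 365.0], 'conf': 0.7}] [[[324.0, 170.0], [341.0, 148.0]], [[321.0, 164.0], [338.0, 142.0]]]
24.8167 [ 0.52555488 -0.32910658  0.21103005]
```

```bash
python3 -c "
from bench import ctrl
print(ctrl.close_job())"
```

```text
the job is handed in; nothing more can be done
None
```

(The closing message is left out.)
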